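# Scoop the finished print off the build plate into the lidded tub

## Robot

A 6-joint arm with a two-finger parallel gripper is mounted at the origin on the work surface. World frame = base frame: x ahead of the robot, y to its left, z up, the work surface at z = 0. Lengths are in m, angles in degrees, forces in N, time in s.
With the tool pointing down it reaches from about 0.375 to 0.9 m from the base axis. Payload 3.1 kg.
Tool frame: the origin (TCP) lies between the finger pads; the fingertips stand 11 mm ahead of it and the grasp point (between the pads) lies 8 mm behind it; x points along the fingers, y is the direction in which the jaws open and shut, and the axes are right-handed (so a half turn about x gives the same grasp; the last joint's range is limited). The gripper opens to 87 mm and grips with 3 to 60 N. Pads are 19 mm wide; open, the fingers measure 117 mm over their backs; the gripper's body (75 mm by 190 mm) begins 51 mm behind the grasp point.
Start: joints at [-85.285, 30.224, 82.088, -0, 67.689, -10.227], TCP at [0.161, -0.604, 0.234] pointing down, gripper open.
Joint ranges: [-176.69, 176.69], [-43.24, 126.21], [12.49, 139.97], [-82, 262], [0, 151.66], [-163.58, 163.58]. Speed limits (degrees/s): [159.86, 159.86, 180, 180, 180, 180].

## Interface

Orientations are given as a 3x3 rotation matrix whose columns are the frame's x, y, z axes.
In Python, from rig import bot gives the robot as it stands.
- The arm moves only by the shell command python3 -m inch 'ROWS' [OPENING]. ROWS is a JSON object of lists of equal length, an entry for each row: "dp": the shift along the tool's x, y, z in mm, a list of three; "yaw": the turn about the tool's x in degrees. In form: {"dp": [[tx, ty, tz], ...], "yaw": [yaw, ...]}. A call has 1 to 20 rows; each row shifts and turns the commanded pose from where the row before left it, along the tool's axes as they then stand; what a row does not reach is not made up. A row lasts 1/12 s, in which the tool goes at most 41.7 mm and 7.16 degrees, less where a joint would pass 70% of its speed; a pose out of reach is approached as far as the arm can. A call is refused whole if a number of a shift passes 41.7 or a number of a turn 7.16, either way. A call with a gripper value outside its range is refused whole. OPENING is the finger opening in mm, from 0 to 87, set as the call begins (- or left out, the last holds). The fingers move at their own pace and stop on an object; the grip force is fixed at half the most. Time passes only in rows, so rows that do not move let the fingers close. It gives the time, the measured TCP pose, the force and the opening at its end, in the units of the state.
- bot.read_state(): the state, without advancing time (a new reading comes with each control period).
- bot.capture(name): name is "side" or "top" or "wrist"; returns a dict with "color" (480x640x3 uint8, red, green, blue), "intrinsics" (3x3 intrinsics, pixels), "pose" (4x4, takes a point from camera to world coordinates). Camera axes: x right, y down, z forward; pixel columns grow to the right and rows downward; lengths in m; the calibration is good to about 2 mm. A picture is of the moment at which its call begins. There is no depth.
- bot.hand_in(): hands the job in, once; it reports no verdict.
The state is a dict: "time_s": time; "joint_positions": joint angles; "qvel": joint speeds; "tau": joint torques, N m; "position": TCP position; "tcp_rot": TCP orientation; "force": force on the tool from outside, world axes, zero at the start; "moment": the same for the moment, N m; "opening": opening from 0.0 (shut) to 1.0 (fully open).
Only numpy, scipy, OpenCV 4.12 (cv2) and the standard library are available. Lean on these libraries where they do the work, as an engineer would, in place of code of your own. Each camera call takes 0.05 s, during which the arm holds its last target.

## Task

Lift the lid, which has a knob on top, off the tub and lay it flat on the bench, knob up. Then slide the spatula's blade under the flat print on the printer's build plate, without pressing hard, all the way until the blade meets the fence behind the print, so that the print lies almost wholly on the blade; lift it clear and let it slide gently off the blade so that it lies flat on the tub's floor, right side up, never touching it with the fingers. Finally leave the spatula standing on the bench flat on its blade, clear of plate, tub and lid; the cutters and the reel stay where they are.

Things in the scene. Friction and masses are not known exactly. Their poses are not given: they have to be found in the camera images.
- plate: Fixed black build plate on an aluminium carriage, 200 (x) x 170 (y) mm, flat top 14 mm above its origin (centre of its underside, on the bench). Its x points away from the robot. Across it, beyond the print, stands a sprung metal fence (gives 8 mm, 3 N per mm), 150 mm wide, 14 mm above the plate top, its front face is anywhere from x = +20 to +85 mm (not reported).
- print: Loose white printed vent cover, 80 (x) x 76 (y) x 8 mm, about 60 g, slippery plastic, lying on the plate. Its underside is bevelled all round: from 7 mm inside each edge the bottom rises to 3.5 mm at the edge. Dark slots on its top. Origin: centre of its underside, z up.
- spatula: Loose dark steel spatula, 150 g, standing on its blade. Blade 90 (x) x 72 (y) x 2 mm, flat; origin: centre of its underside, x to its free front edge (x = +45 mm). At its rear (x = -40) a 24 mm wide neck rises to a black straight handle parallel to the blade: x = -125 to -30, 20 mm thick in y, 50 to 75 mm above the origin. Grip at x = -70, z = 62 mm.
- tub: Fixed grey open-topped tub, outside 140 (x) x 126 (y) x 45 mm high, walls and floor 4 mm thick (inside 132 x 118 mm). Origin: centre of its underside.
- lid: Loose grey lid on the tub, 150 g: slab 148 (x) x 134 (y) mm, 4 to 9 mm above its origin, over a 124 x 110 x 4 mm plug that sits loosely in the tub's mouth. Origin: centre of the plug's underside, 41 mm above the tub's origin when on the tub. Black round knob on top at the centre: 30 mm across, 13 to 35 mm above the origin.
- reel: Bystander: solder reel standing on its side flange, 64 mm across, 44 mm high. Origin: centre of its underside.
- cutters: Bystander: hand cutters lying on the bench, about 150 mm long, 13 mm high. Origin near their middle, x towards the jaws.

How it is judged (in metres and radians):
On the way, in this order (a step that is already met when the one before it is completed fails the run):
1. the lid lies flat on the bench, knob up, off the tub (height (world z) of lid below 0.006 m and angle between lid's own z axis and vertical below 0.08 rad and horizontal distance between lid and tub above 0.12 m and contact force between the fingers and lid below 0.1 N), for 0.2 s.
2. the print is carried by the spatula alone, clear of the plate, overhanging the blade's front edge by less than 17 mm (contact force between print and spatula above 0.15 N and contact force between print and plate below 0.05 N and height (world z) of print above 0.04 m and x of print in the frame of spatula below 0.022 m and angle between print's own z axis and vertical below 0.5 rad), for 0.3 s.
At the end, for the whole second after the job is handed in: The print lies flat (within 5 degrees, right side up) and still on the floor of the tub; the lid lies flat on the bench, knob up, off the tub (centres more than 120 mm apart); the spatula stands flat on its blade on the bench, touching neither plate, tub nor lid (x of print in the frame of tub between -0.035 and 0.035 m and y of print in the frame of tub between -0.035 and 0.035 m and z of print in the frame of tub below 0.008 m and angle between each of print, lid's own z axis and vertical below 0.08 rad and linear speed of each of print, lid, spatula below 0.02 m/s and height (world z) of lid below 0.006 m and horizontal distance between lid and tub above 0.12 m and height (world z) of spatula below 0.005 m and angle between spatula's own z axis and vertical below 0.06 rad and contact force between spatula and tub below 0.05 N and contact force between spatula and plate below 0.05 N and contact force between spatula and lid below 0.05 N).
It fails at once if the gripper's fingers touch the print (contact force between the fingers and print above 0.5 N).
It fails at once if the spatula presses on the plate or its fence with more than 40 N (contact force between spatula and plate above 40 N).
It fails at once if the print is dropped or thrown (faster than 1.2 m/s) (linear speed of print above 1.2 m/s).
It fails at once if the reel is moved more than 30 mm (distance of reel from where it was at the start of the episode above 0.03 m).
It fails at once if the cutters are moved more than 30 mm (distance of cutters from where it was at the start of the episode above 0.03 m).
It also fails if it takes over 72 s, if anything falls off the work surface, if the arm or the gripper's body presses on something with over 40 N, if the wrist force passes 120 N, or if a joint passes its speed limit or range.

## Working session

There is one attempt and no reset: what is moved stays moved. The work goes in short steps, Python scripts to look and compute and a shell command to move; the robot and the scene stay as the last step left them, time stands still between calls to the robot, and variables do not carry over. Pictures are saved under pics/ and viewed, and the job is handed in when it is done.

```bash
ls; mkdir -p pics; python3 - <<'E'
from rig import bot
import cv2,json
s=bot.read_state()
print(s)
for n in ["side","top","wrist"]:
    c=bot.capture(n); cv2.imwrite(f"pics/{n}0.png",c["color"][:,:,::-1]); print(n,c["intrinsics"].tolist(),c["pose"].round(4).tolist())
E
```

```text
pics
{'time_s': 0.0, 'joint_positions': array([-8.52843298e+01,  3.02795830e+01,  8.21568349e+01,  3.13921398e-04,
        6.76888955e+01, -1.02269068e+01]), 'qvel': array([-0.01436412,  0.05110027,  0.02919244,  0.04605855,  0.00879234,
        0.04063827]), 'tau': array([-3.52281950e-04, -4.40035915e+01, -1.76593298e+01,  6.32991409e-02,
        5.84449363e-02, -1.65338565e-04]), 'position': array([ 0.16113129, -0.60313472,  0.23256251]), 'tcp_rot': array([[-1.74754594e-04,  2.57848642e-01, -9.66185307e-01],
       [ 2.18014189e-03, -9.66182927e-01, -2.57848401e-01],
       [-9.99997608e-01, -2.15148125e-03, -3.93301719e-04]]), 'force': array([ 0.5296625 , -0.83944219, -0.15634595]), 'moment': array([-0.02478731,  0.01506204,  0.05564482]), 'opening': 1.0007108206847126}
side [[454.14935796319907, 0.0, 322.4880339143894], [0.0, 454.14935796319907, 237.69336091831852], [0.0, 0.0, 1.0]] [[-0.9974, -0.0593, 0.0407, 0.5648], [-0.0709, 0.7199, -0.6905, 0.6752], [0.0117, -0.6916, -0.7222, 0.7655], [0.0, 0.0, 0.0, 1.0]]
top [[473.925430648755, 0.0, 321.8450517428294], [0.0, 473.925430648755, 235.68549636820197], [0.0, 0.0, 1.0]] [[-0.0191, -0.9968, 0.0781, 0.5181], [-0.9998, 0.0197, 0.0078, 0.0099], [-0.0093, -0.0779, -0.9969, 0.9787], [0.0, 0.0, 0.0, 1.0]]
wrist [[429.8126944371515, 0.0, 320.9190230255792], [0.0, 429.8126944371515, 230.31921906034717], [0.0, 0.0, 1.0]] [[0.258, -0.9265, -0.2738, 0.2353], [-0.9661, -0.2479, -0.0717, -0.5834], [-0.0015, 0.283, -0.9591, 0.384], [0.0, 0.0, 0.0, 1.0]]
```

View pics/top0.png

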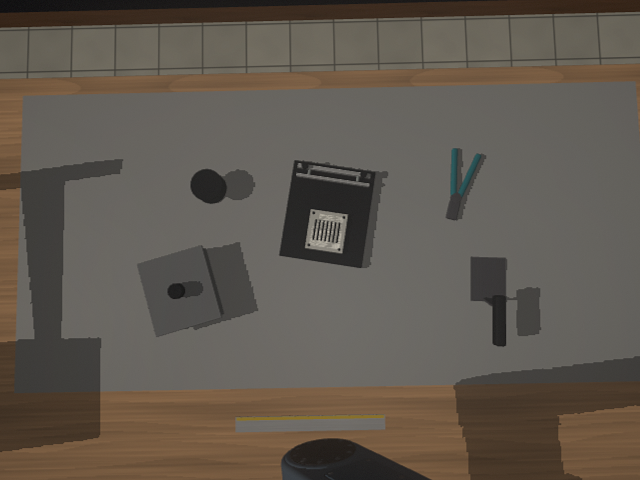

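View pics/side0.png

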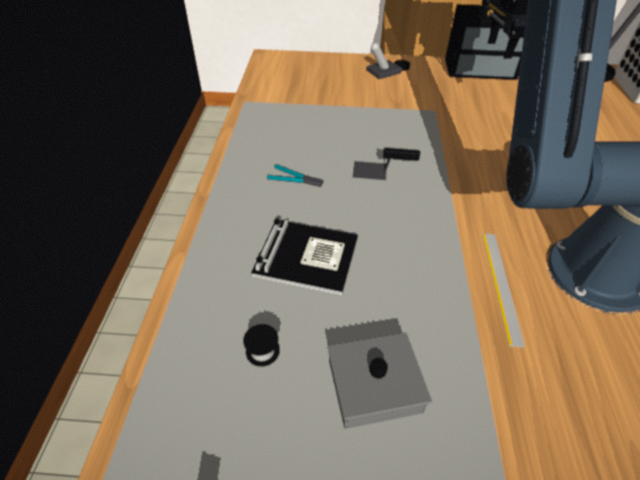

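View pics/wrist0.png

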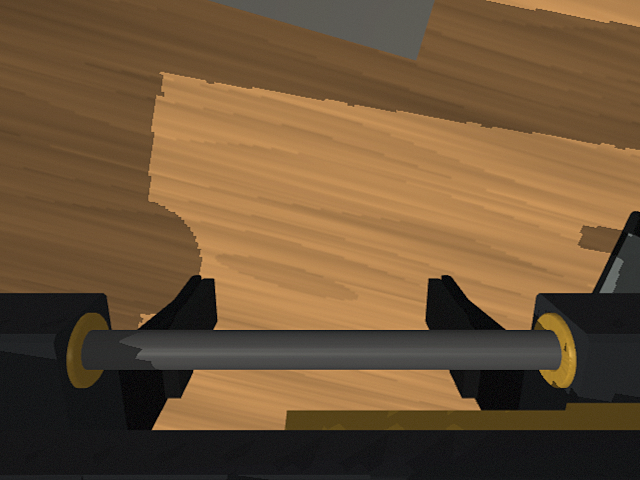

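```bash
cat > h.py <<'E'
import numpy as np, cv2
from rig import bot
def ray(c,uv):
    K=c["intrinsics"];P=c["pose"]
    d=P[:3,:3]@np.linalg.inv(K)@np.array([uv[0],uv[1],1.]); return P[:3,3],d
def onz(c,uv,z):
    o,d=ray(c,uv); return o+d*(z-o[2])/d[2]
def px(c,p):
    P=c["pose"]; q=c["intrinsics"]@(P[:3,:3].T@(np.asarray(p)-P[:3,3])); return q[:2]/q[2]
def rect(c,mask,z):
    "largest contour -> points on plane z -> minAreaRect"
    cs,_=cv2.findContours(mask.astype(np.uint8),cv2.RETR_EXTERNAL,cv2.CHAIN_APPROX_NONE)
    k=max(cs,key=cv2.contourArea)[:,0,:]
    w=np.array([onz(c,p,z)[:2] for p in k])*1000
    (cx,cy),(a,b),t=cv2.minAreaRect(w.astype(np.float32))
    return (cx,cy),(a,b),t
def crop(c,x0,y0,x1,y1,name,f=4):
    im=cv2.resize(c["color"][y0:y1,x0:x1,::-1],None,fx=f,fy=f,interpolation=cv2.INTER_CUBIC)
    cv2.imwrite("pics/"+name,cv2.convertScaleAbs(im,alpha=1.8,beta=10))
E
python3 - <<'E'
from h import *
c=bot.capture("top")
crop(c,270,150,400,280,"t_plate.png",4)
crop(c,430,140,550,360,"t_spat.png",2)
crop(c,130,150,270,345,"t_lid.png",3)
I=c["color"].astype(int); g=I.mean(2)
m=np.zeros(g.shape,bool); m[205:260,295:355]=g[205:260,295:355]>110
m=cv2.morphologyEx(m.astype(np.uint8),cv2.MORPH_CLOSE,np.ones((7,7)))
print("print",rect(c,m,0.022))
for p in [(176,285),(499,320),(488,279)]: print(p,I[p[1],p[0]])
m=np.zeros(g.shape,bool); m[280:302,163:190]=g[280:302,163:190]<30
ys,xs=np.nonzero(m);print(xs.mean(),ys.mean(),xs.min(),xs.max(),ys.min(),ys.max())
m=np.zeros(g.shape,bool); m[290:350,488:510]=g[290:350,488:510]<40
print("handle",rect(c,m,.075))
E
```

```text
print ((603.0860595703125, 9.247745513916016), (75.03142547607422, 78.89242553710938), 80.35160064697266)
(176, 285) [30 29 31]
(499, 320) [36 36 35]
(488, 279) [58 56 55]
178.73529411764707 290.69117647058823 168 184 284 298
handle ((423.74224853515625, -310.1614990234375), (28.187917709350586, 93.32418060302734), 87.18780517578125)
```

View pics/t_plate.png

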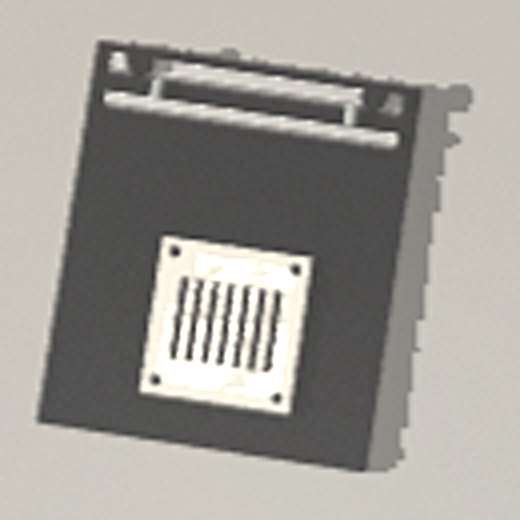

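View pics/t_spat.png

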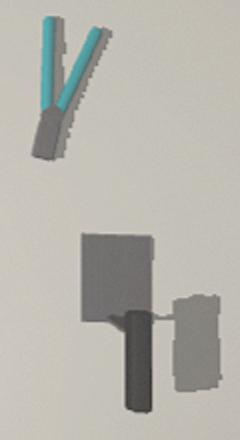

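View pics/t_lid.png

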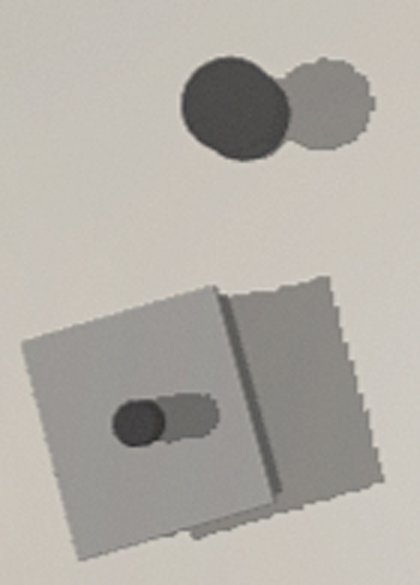

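```bash
python3 - <<'E'
from h import *
c=bot.capture("top")
def pts(L,ox,oy,f,z): return np.array([onz(c,(ox+(u+.5)/f-.5,oy+(v+.5)/f-.5),z)[:2]*1000 for u,v in L])
def rep(n,L,ox,oy,f,z):
    P=pts(L,ox,oy,f,z); print(n,"cen",P.mean(0).round(1),"sides",[np.linalg.norm(P[i]-P[i-1]).round(1) for i in range(len(P))],"ang",[np.degrees(np.arctan2(*(P[i]-P[i-1])[::-1])).round(1) for i in range(len(P))])
    print(P.round(1).tolist())
rep("lid",[(22,342),(212,287),(278,498),(80,560)],130,150,3,.05)
rep("plate",[(97,40),(423,85),(368,470),(37,422)],270,150,4,.014)
rep("print",[(162,235),(314,256),(291,414),(139,394)],270,150,4,.022)
rep("blade",[(81,234),(154,236),(154,320),(81,322)],430,140,2,.002)
rep("fence",[(105,105),(397,146)],270,150,4,.028)
rep("handle",[(127,311),(151,311),(152,412),(128,412)],430,140,2,.075)
print("knobtop",onz(c,(130+138/3,150+423/3),.076))
print("reel",onz(c,(130+236/3,150+105/3),.04),"cutters",onz(c,(458,190),.01))
s=bot.capture("side")
crop(s,230,190,380,300,"s_plate.png",5); crop(s,330,130,440,200,"s_spat.png",6)
crop(s,310,300,450,440,"s_lid.png",5)
np.save("side.npy",[0])
E
```

```text
lid cen [490.  298.3] sides [np.float64(146.9), np.float64(129.1), np.float64(144.3), np.float64(133.7)] ang [np.float64(15.5), np.float64(-74.9), np.float64(-162.7), np.float64(106.2)]
[[543.0, 381.1], [576.6, 256.5], [438.8, 213.5], [401.5, 341.9]]
plate cen [640.5   5.1] sides [np.float64(199.8), np.float64(169.9), np.float64(200.2), np.float64(170.0)] ang [np.float64(-9.6), np.float64(-99.2), np.float64(170.4), np.float64(80.7)]
[[752.7, 72.3], [725.5, -95.5], [528.1, -62.1], [555.7, 105.7]]
print cen [603.    8.3] sides [np.float64(81.8), np.float64(78.0), np.float64(81.1), np.float64(77.4)] ang [np.float64(-9.2), np.float64(-99.1), np.float64(170.4), np.float64(81.4)]
[[649.3, 40.2], [637.0, -36.9], [557.0, -23.4], [568.6, 53.2]]
blade cen [ 499.7 -321.7] sides [np.float64(89.7), np.float64(74.7), np.float64(85.6), np.float64(74.3)] ang [np.float64(-2.5), np.float64(-92.7), np.float64(177.2), np.float64(90.5)]
[[545.2, -286.4], [541.7, -361.0], [456.2, -356.8], [455.6, -282.5]]
fence cen [703.6  -6.1] sides [np.float64(149.7), np.float64(149.7)] ang [np.float64(80.7), np.float64(-99.3)]
[[715.6, 67.8], [691.5, -79.9]]
handle cen [ 422.6 -313.9] sides [np.float64(93.9), np.float64(22.6), np.float64(93.9), np.float64(22.4)] ang [np.float64(-2.1), np.float64(-91.1), np.float64(177.8), np.float64(89.0)]
[[469.8, -304.4], [469.4, -327.0], [375.5, -323.3], [375.9, -300.9]]
knobtop [0.48902122 0.29583963 0.076     ]
reel [0.69826149 0.24252232 0.04      ] cutters [ 0.68287838 -0.26480607  0.01      ]
```

```bash
python3 - <<'E'
from h import *
c=bot.capture("side")
# predictions from top into side
for n,p in dict(knob=(.0,0,0)).items(): pass
I=c["color"].mean(2)
m=np.zeros(I.shape,bool); m[355:382,362:392]=I[355:382,362:392]<25
ys,xs=np.nonzero(m);print("knob",xs.mean(),ys.mean(),xs.min(),xs.max(),ys.min(),ys.max())
m=np.zeros(I.shape,bool); m[145:163,380:425]=I[145:163,380:425]<30
ys,xs=np.nonzero(m);print("handle",xs.mean(),ys.mean(),xs.min(),xs.max(),ys.min(),ys.max())
E
```

```text
knob 377.73949579831935 367.4159663865546 370 385 358 376
handle 400.69172932330827 153.87218045112783 384 418 149 158
```

View pics/s_plate.png

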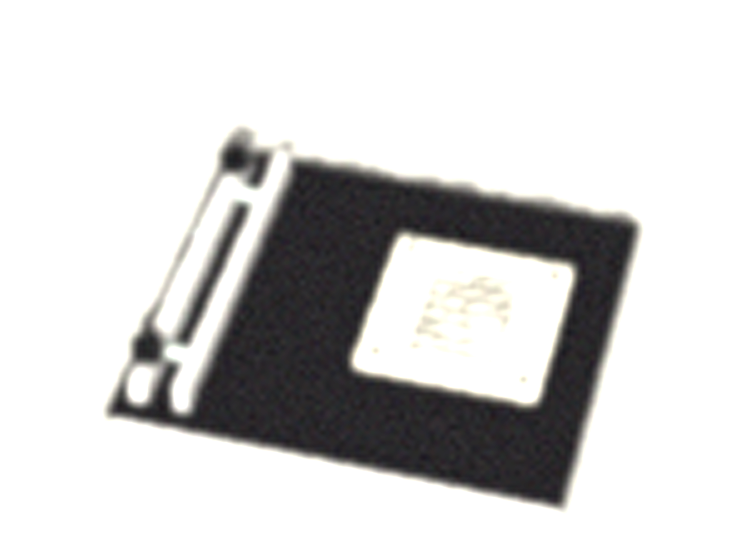

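View pics/s_spat.png

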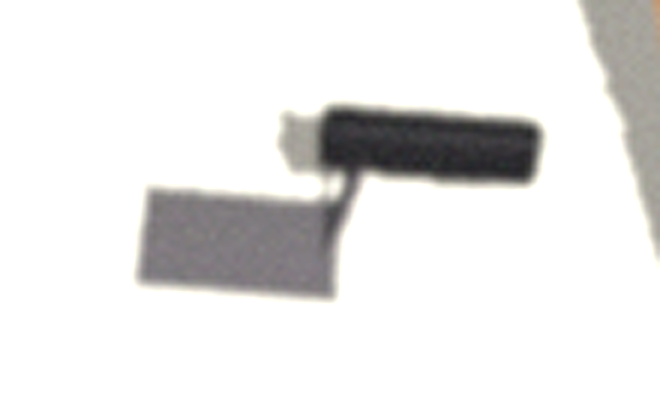

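View pics/s_lid.png

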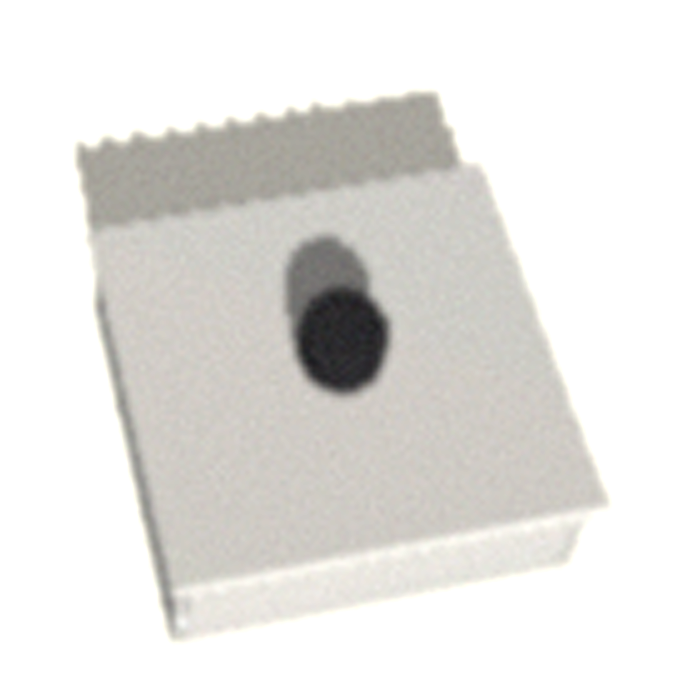

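```bash
cat >> h.py <<'E'
def to(x,y,z,yaw=None):
    "world target mm of TCP; yaw: wanted world angle of tool y (deg)"
    s=bot.read_state(); R=s["tcp_rot"]; p=s["position"]*1000
    d=R.T@(np.array([x,y,z])-p); n=int(np.ceil(np.abs(d).max()/38)) or 1
    print("t",round(s["time_s"],2),"pos",p.round(1),"F",s["force"].round(1),"open",round(s["opening"]*87,1))
    print("tool delta",d.round(1),"n",n,"per row",(d/n).round(1), "norm/row",(np.linalg.norm(d)/n).round(1))
    a=np.degrees(np.arctan2(R[1,1],R[0,1])); print("tool y ang",a.round(2),"turn",None if yaw is None else -((yaw-a+180)%360-180))
E
python3 -c "
from h import *
to(450,0,200)
R=bot.read_state()['tcp_rot'];print((R.T@np.array([39,296,-50])).round(1))"
```

```text
t 0.35 pos [ 161.1 -603.7  233.3] F [-0.4 -0.9  0.2] open 87.0
tool delta [  33.6 -508.8 -434.7] n 14 per row [  2.4 -36.3 -31. ] norm/row 47.9
tool y ang -75.06 turn None
[  50.2 -275.9 -114. ]
```

```bash
python3 -m inch '{"dp":[[1.9,-14,-12],[1.9,-28,-24],[1.9,-28,-24],[1.9,-28,-24],[1.9,-28,-24],[1.9,-28,-24],[1.9,-28,-24],[1.9,-28,-24],[1.9,-28,-24],[1.9,-28,-24],[1.9,-28,-24],[1.9,-28,-24],[1.9,-28,-24],[1.9,-28,-24],[1.9,-28,-24],[1.9,-28,-24],[1.9,-28,-24],[1.9,-28,-24],[1.9,-28,-24],[0,0,0]],"yaw":[0,0,0,0,0,0,0,0,0,0,0,0,0,0,0,0,0,0,0,0]}'; python3 -c "
from h import *
to(489.5,297,120)"
```

```text
time_s: 2.02
position: [0.4589, 0.016, 0.1976]
tcp_rot: [[0.003, 0.264, -0.965], [0.002, -0.965, -0.264], [-1.0, -0.001, -0.003]]
force: [0.9, -0.1, 0.1]
opening: 0.999
t 2.02 pos [458.9  16.  197.6] F [ 0.9 -0.1  0.1] open 86.9
tool delta [  78.2 -262.9 -103.4] n 7 per row [ 11.2 -37.6 -14.8] norm/row 41.9
tool y ang -74.69 turn None
```

```bash
python3 -m inch '{"dp":[[9.8,-33,-13],[9.8,-33,-13],[9.8,-33,-13],[9.8,-33,-13],[9.8,-33,-13],[9.8,-33,-13],[9.8,-33,-13],[9.8,-32,-12],[0,0,0],[0,0,0]],"yaw":[0,0,0,0,0,0,0,0,0,0]}'; python3 -c "
from h import *
to(489.5,297,66)
c=bot.capture('wrist');cv2.imwrite('pics/w1.png',c['color'][:,:,::-1])"
```

```text
time_s: 2.85
position: [0.4879, 0.2927, 0.1184]
tcp_rot: [[-0.001, 0.261, -0.965], [-0.001, -0.965, -0.261], [-1.0, 0.0, 0.001]]
force: [-0.1, -0.4, 0.3]
opening: 1.002
t 2.85 pos [487.9 292.7 118.4] F [-0.1 -0.4  0.3] open 87.2
tool delta [52.4 -3.8 -2.7] n 2 per row [26.2 -1.9 -1.3] norm/row 26.3
tool y ang -74.88 turn None
```

View pics/w1.png

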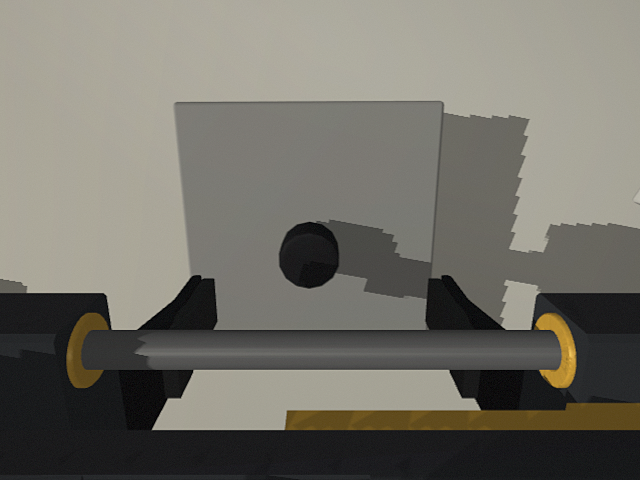

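```bash
python3 -c "
from h import *
c=bot.capture('wrist')
print(onz(c,(309,255),.072)*1000, onz(c,(175,103),.05)*1000, onz(c,(442,101.5),.05)*1000)
a=onz(c,(442,101.5),.05)-onz(c,(175,103),.05);print(np.degrees(np.arctan2(a[1],a[0])),np.linalg.norm(a))"
```

```text
[491.91126584 298.73521961  72.        ] [543.6405551  380.67292912  50.        ] [578.27877754 254.40147697  50.        ]
-74.66021418775505 0.13093619087510466
```

```bash
python3 -m inch '{"dp":[[15,-4.4,-3.9],[15,0,0],[14,0,0],[8.5,0,0],[0,0,0]],"yaw":[0,0,0,0,0]}' && python3 -m inch '{"dp":[[0,0,0],[0,0,0],[0,0,0],[0,0,0],[0,0,0],[0,0,0],[0,0,0]],"yaw":[0,0,0,0,0,0,0]}' 20
```

```text
time_s: 3.37
position: [0.4901, 0.295, 0.0654]
tcp_rot: [[-0.003, 0.256, -0.967], [-0.001, -0.967, -0.256], [-1.0, 0.0, 0.004]]
force: [-0.4, -0.3, 0.1]
opening: 0.997
time_s: 3.95
position: [0.491, 0.2972, 0.0668]
tcp_rot: [[0.0, 0.258, -0.966], [0.0, -0.966, -0.258], [-1.0, -0.0, -0.0]]
force: [0.1, -1.3, -0.2]
opening: 0.557
```

```bash
python3 -m inch '{"dp":[[0,0,0],[0,0,0],[0,0,0],[0,0,0]],"yaw":[0,0,0,0]}' 20; python3 -m inch '{"dp":[[0,0,0],[0,0,0],[0,0,0]],"yaw":[0,0,0]}' 20
```

```text
time_s: 4.28
position: [0.4909, 0.2973, 0.0666]
tcp_rot: [[-0.0, 0.258, -0.966], [0.0, -0.966, -0.258], [-1.0, -0.0, -0.0]]
force: [-0.4, 2.0, 0.4]
opening: 0.334
time_s: 4.53
position: [0.4909, 0.2972, 0.0666]
tcp_rot: [[-0.0, 0.258, -0.966], [0.0, -0.966, -0.258], [-1.0, -0.0, -0.0]]
force: [-0.2, 0.4, -0.4]
opening: 0.34
```

```bash
python3 -m inch '{"dp":[[-10,0,0],[-15,0,0],[-15,0,0],[0,-20,0],[0,-35,0],[0,-35,0],[0,-35,0],[0,-35,0],[0,-15,0],[20,0,0],[20,0,0],[20,0,0],[12,0,0],[5,0,0],[0,0,0],[0,0,0]],"yaw":[0,0,0,0,0,0,0,0,0,0,0,0,0,0,0,0]}'; python3 -c "
from h import *
c=bot.capture('side');crop(c,280,250,480,480,'s_lid2.png',3)
"
```

```text
time_s: 5.87
position: [0.4464, 0.466, 0.03]
tcp_rot: [[0.001, 0.258, -0.966], [0.0, -0.966, -0.258], [-1.0, -0.0, -0.001]]
force: [0.6, 0.2, -1.2]
opening: 0.335
```

View pics/s_lid2.png

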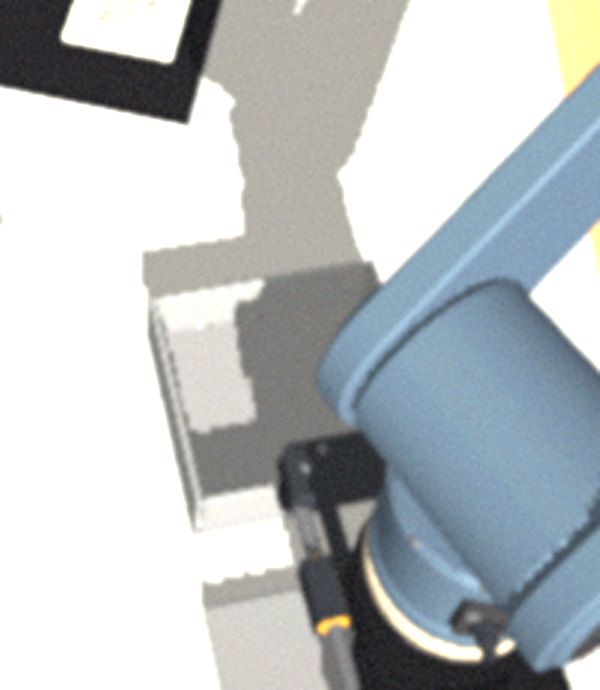

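```bash
python3 -m inch '{"dp":[[3,0,0],[1,0,0],[0,0,0],[0,0,0]],"yaw":[0,0,0,0]}'; python3 -c "
from h import *
c=bot.capture('wrist');cv2.imwrite('pics/w2.png',c['color'][:,:,::-1])"
```

```text
time_s: 6.25
position: [0.4459, 0.4662, 0.0259]
tcp_rot: [[0.0, 0.258, -0.966], [0.0, -0.966, -0.258], [-1.0, -0.0, -0.0]]
force: [1.1, -0.0, -0.9]
opening: 0.339
```

View pics/w2.png

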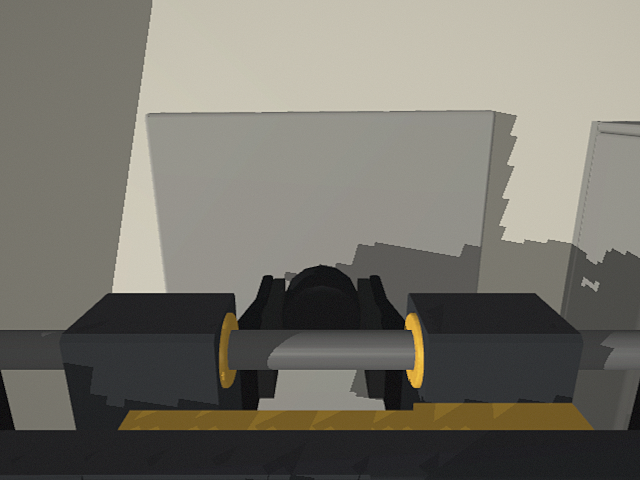

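```bash
python3 -m inch '{"dp":[[0,0,0],[0,0,0],[0,0,0],[0,0,0],[0,0,0],[-20,0,0],[-35,0,0],[-35,0,0],[-20,0,0]],"yaw":[0,0,0,0,0,0,0,0,0]}' 55; python3 -c "
from h import *
to(430,-316,170,-92.5)
for n in ['side','top']:
  c=bot.capture(n);cv2.imwrite('pics/%s3.png'%n,c['color'][:,:,::-1])"
```

```text
time_s: 7.05
position: [0.4472, 0.4672, 0.1392]
tcp_rot: [[0.004, 0.258, -0.966], [0.003, -0.966, -0.258], [-1.0, -0.002, -0.005]]
force: [-0.9, 0.4, 0.1]
opening: 0.632
t 7.05 pos [447.2 467.2 139.2] F [-0.9  0.4  0.1] open 55.0
tool delta [-33.3 752.2 218.5] n 20 per row [-1.7 37.6 10.9] norm/row 39.2
tool y ang -75.05 turn 17.447052951694417
```

View pics/side3.png

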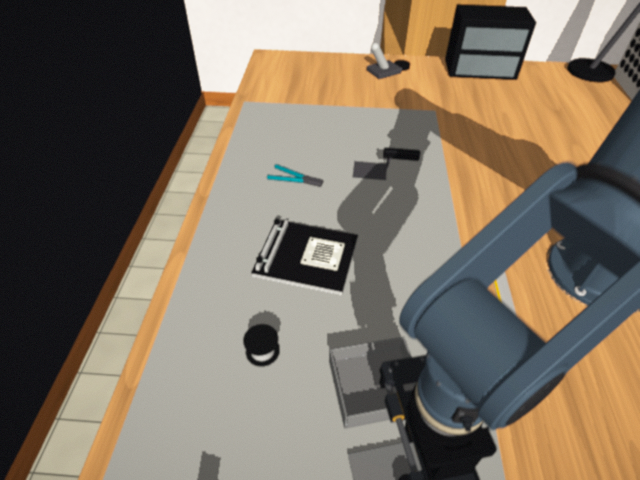

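```bash
python3 -m inch '{"dp":[[-1.5,37.5,11],[-1.5,37.5,11],[-1.5,37.5,11],[-1.5,37.5,11],[-1.5,37.5,11],[-1.5,37.5,11],[-1.5,37.5,11],[-1.5,37.5,11],[-1.5,37.5,11],[-1.5,37.5,11],[-1.5,37.5,11],[-1.5,37.5,11],[-1.5,37.5,11],[-1.5,37.5,11],[-1.5,37.5,11],[-1.5,37.5,11],[-1.5,37.5,11],[-1.5,37.5,11],[-1.5,37.5,11],[-1.5,37.5,11]],"yaw":[0,0,0,0,0,0,0,0,0,0,0,0,0,0,0,0,0,0,0,0]}'; python3 -m inch '{"dp":[[0,0,0],[0,0,0],[0,0,0],[0,0,0]],"yaw":[6,6,5.5,0]}'; python3 -c "
from h import *
to(430,-316,70,-92.5)
c=bot.capture('wrist');cv2.imwrite('pics/w3.png',c['color'][:,:,::-1])
c=bot.capture('top');crop(c,0,150,270,345,'t4.png',2)"
```

```text
time_s: 8.82
position: [0.4256, -0.3166, 0.1646]
tcp_rot: [[-0.001, 0.257, -0.966], [0.002, -0.966, -0.257], [-1.0, -0.002, 0.001]]
force: [0.8, -0.1, 0.4]
opening: 0.633
time_s: 9.15
position: [0.4259, -0.3151, 0.1644]
tcp_rot: [[-0.002, -0.047, -0.999], [0.002, -0.999, 0.047], [-1.0, -0.002, 0.002]]
force: [-0.7, -0.2, -0.3]
opening: 0.63
t 9.15 pos [ 425.9 -315.1  164.4] F [-0.7 -0.2 -0.3] open 54.8
tool delta [94.4  0.9 -4.3] n 3 per row [31.5  0.3 -1.4] norm/row 31.5
tool y ang -92.7 turn -0.20144678976407704
```

View pics/w3.png

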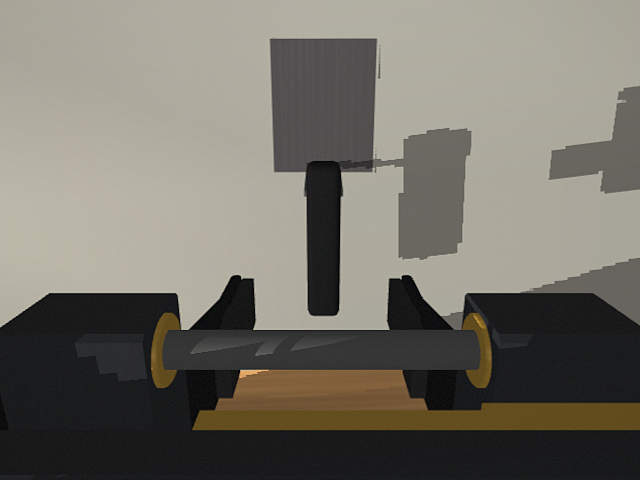

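View pics/t4.png

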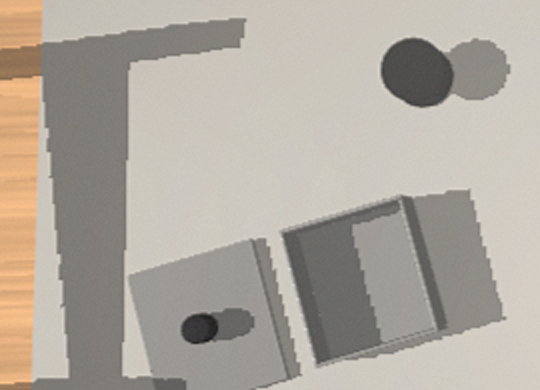

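```bash
python3 -c "
from h import *
c=bot.capture('wrist')
B=[onz(c,p,.002)[:2]*1000 for p in [(270.5,39),(377.5,38.5),(375.5,172),(274,172)]]
print(np.mean(B,0).round(1),[ (np.linalg.norm(B[i]-B[i-1]).round(1),np.degrees(np.arctan2(*(B[i]-B[i-1])[::-1])).round(1)) for i in range(4)])
H=[onz(c,p,.075)[:2]*1000 for p in [(323.5,162),(323,315)]];print(np.array(H).round(1))
d=H[0]-H[1];print(np.degrees(np.arctan2(d[1],d[0])),np.linalg.norm(d))
"
```

```text
[ 499.4 -320.2] [(np.float64(89.8), np.float64(-2.7)), (np.float64(72.0), np.float64(-92.2)), (np.float64(90.1), np.float64(178.8)), (np.float64(74.3), np.float64(87.6))]
[[ 471.4 -318.1]
 [ 376.8 -314. ]]
-2.4970831438128958 94.64143979115885
```

```bash
python3 -m inch '{"dp":[[30,1,-5],[30,0,0],[25,0,0],[15,0,0],[8,0,0],[2,0,0],[0,0,0]],"yaw":[0,0,0,0,0,0,0]}'; python3 -m inch '{"dp":[[0,0,0],[0,0,0],[0,0,0],[0,0,0],[0,0,0],[0,0,0],[0,0,0],[0,0,0],[0,0,0],[0,0,0]],"yaw":[0,0,0,0,0,0,0,0,0,0]}' 10
```

```text
time_s: 9.88
position: [0.4317, -0.3163, 0.0553]
tcp_rot: [[-0.0, -0.044, -0.999], [0.0, -0.999, 0.044], [-1.0, -0.0, 0.0]]
force: [-0.2, 0.3, 0.4]
opening: 0.633
time_s: 10.72
position: [0.4316, -0.3166, 0.0558]
tcp_rot: [[0.0, -0.045, -0.999], [-0.0, -0.999, 0.045], [-1.0, 0.0, -0.0]]
force: [-0.2, -0.2, 3.5]
opening: 0.225
```

```bash
python3 -m inch '{"dp":[[-10,0,0],[-25,0,0],[-25,0,0],[-10,0,0],[0,0,0]],"yaw":[0,0,0,3.4,3.4]}'; python3 -c "
from h import *
to(438.3,36,125,-99.3)
c=bot.capture('side');crop(c,330,90,460,190,'s5.png',6)"
```

```text
time_s: 11.13
position: [0.4328, -0.3176, 0.1285]
tcp_rot: [[0.004, -0.165, -0.986], [-0.004, -0.986, 0.165], [-1.0, 0.003, -0.004]]
force: [0.4, 0.2, -2.0]
opening: 0.228
t 11.13 pos [ 432.8 -317.6  128.5] F [ 0.4  0.2 -2. ] open 19.8
tool delta [   2.1 -349.7   52.9] n 10 per row [  0.2 -35.    5.3] norm/row 35.4
tool y ang -99.5 turn -0.20364405908338767
```

View pics/s5.png

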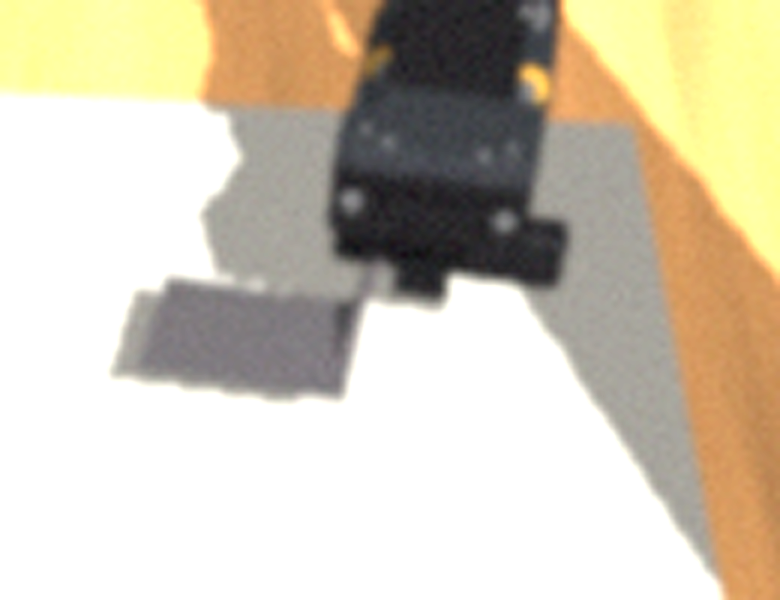

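```bash
python3 -m inch '{"dp":[[0,-20,3],[0,-35,5],[0,-35,5],[0,-35,5],[0,-35,5],[0,-35,5],[0,-35,5],[0,-35,5],[0,-35,6],[0,-30,5],[0,-20,4],[0,0,0]],"yaw":[0,0,0,0,0,0,0,0,0,0,0,0]}'; python3 -c "
from h import *
to(438.3,36,100,-99.3)
c=bot.capture('side');crop(c,230,190,430,340,'s6.png',4)
c=bot.capture('wrist');cv2.imwrite('pics/w6.png',c['color'][:,:,::-1])"
```

```text
time_s: 12.18
position: [0.4342, 0.041, 0.1253]
tcp_rot: [[-0.003, -0.157, -0.988], [0.001, -0.988, 0.157], [-1.0, -0.001, 0.003]]
force: [0.1, 0.4, -1.3]
opening: 0.228
t 12.18 pos [434.2  41.  125.3] F [ 0.1  0.4 -1.3] open 19.9
tool delta [25.3  4.3 -4.9] n 1 per row [25.3  4.3 -4.9] norm/row 26.2
tool y ang -99.02 turn 0.2825478503006309
```

View pics/s6.png

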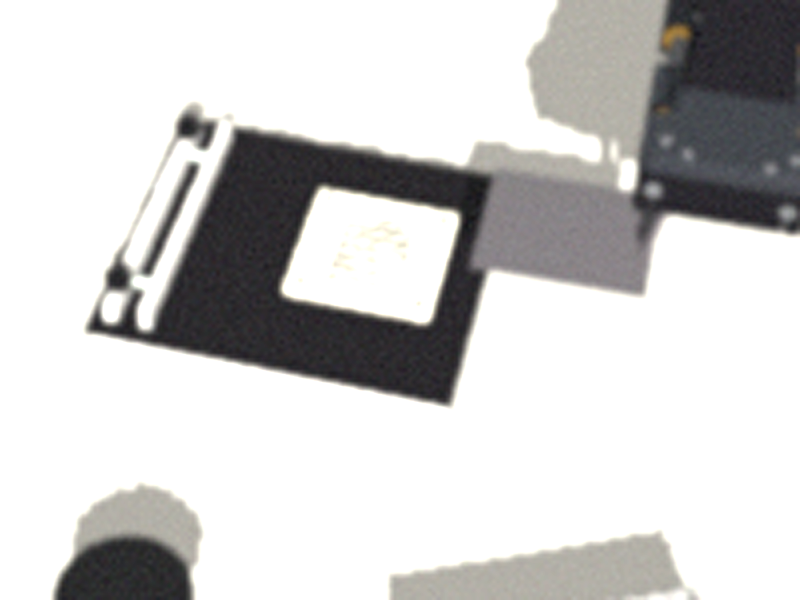

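View pics/w6.png

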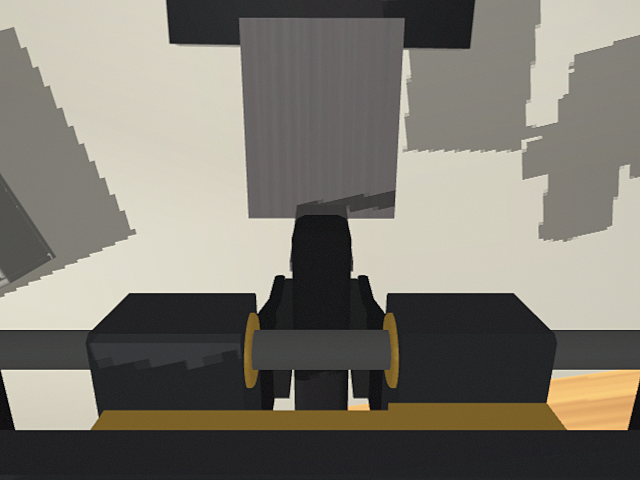

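```bash
python3 -c "
from h import *
c=bot.capture('wrist')
for L,R in [((239,17.5),(404.5,17.5)),((248.5,217.5),(394.5,217.5))]:
  a=onz(c,L,.0718)*1000;b=onz(c,R,.0718)*1000;print(((a+b)/2).round(1),np.linalg.norm(a-b).round(1),np.degrees(np.arctan2(*(a-b)[[1,0]])))
"
```

```text
[546.8  19.6  71.8] 71.8 80.84599473897627
[458.3  33.9  71.8] 72.0 80.83120580337246
```

```bash
python3 -m inch '{"dp":[[15,1.3,-5],[20,0,-2],[12,0,0],[4,0,0],[1.5,0,0],[0,0,0],[0,0,0],[0,0,0]],"yaw":[0,0,0,0,0,0,0,0]}'; python3 -c "
from h import *
to(438.3,36,70,-99.4)"
```

```text
time_s: 13.0
position: [0.4434, 0.0348, 0.0737]
tcp_rot: [[0.001, -0.163, -0.987], [-0.0, -0.987, 0.163], [-1.0, 0.0, -0.001]]
force: [0.7, 0.6, -0.9]
opening: 0.224
t 13.0 pos [443.4  34.8  73.7] F [ 0.7  0.6 -0.9] open 19.5
tool delta [ 3.7 -0.4  5.2] n 1 per row [ 3.7 -0.4  5.2] norm/row 6.4
tool y ang -99.38 turn 0.02403194420236332
```

```bash
for i in 1; do :; done; python3 -m inch '{"dp":[[2,0,0],[1,0,0],[0,0,0],[0,0,0]],"yaw":[0,0,0,0]}'; python3 -m inch '{"dp":[[0.5,0,0],[0,0,0],[0,0,0]],"yaw":[0,0,0]}';python3 -m inch '{"dp":[[0.5,0,0],[0,0,0],[0,0,0]],"yaw":[0,0,0]}'
```

```text
time_s: 13.33
position: [0.4429, 0.0352, 0.0701]
tcp_rot: [[0.0, -0.162, -0.987], [-0.0, -0.987, 0.162], [-1.0, -0.0, -0.0]]
force: [0.3, 0.2, -1.2]
opening: 0.226
time_s: 13.58
position: [0.4428, 0.0352, 0.0696]
tcp_rot: [[-0.0, -0.162, -0.987], [0.0, -0.987, 0.162], [-1.0, -0.0, 0.0]]
force: [-0.6, 0.1, 0.2]
opening: 0.226
time_s: 13.83
position: [0.4425, 0.0352, 0.0692]
tcp_rot: [[-0.001, -0.163, -0.987], [0.0, -0.987, 0.163], [-1.0, -0.0, 0.001]]
force: [-2.0, 0.9, 3.5]
opening: 0.225
```

```bash
python3 -m inch '{"dp":[[0,0,-3],[0,0,-5],[0,0,-5],[0,0,-5],[0,0,-5],[0,0,-5],[0,0,-2],[0,0,0]],"yaw":[0,0,0,0,0,0,0,0]}'; python3 -c "
from h import *
c=bot.capture('side');crop(c,230,190,430,340,'s7.png',4)
"
```

```text
time_s: 14.5
position: [0.4696, 0.0308, 0.0691]
tcp_rot: [[-0.007, -0.162, -0.987], [0.001, -0.987, 0.162], [-1.0, -0.0, 0.007]]
force: [-7.2, 1.1, 8.2]
opening: 0.225
```

View pics/s7.png

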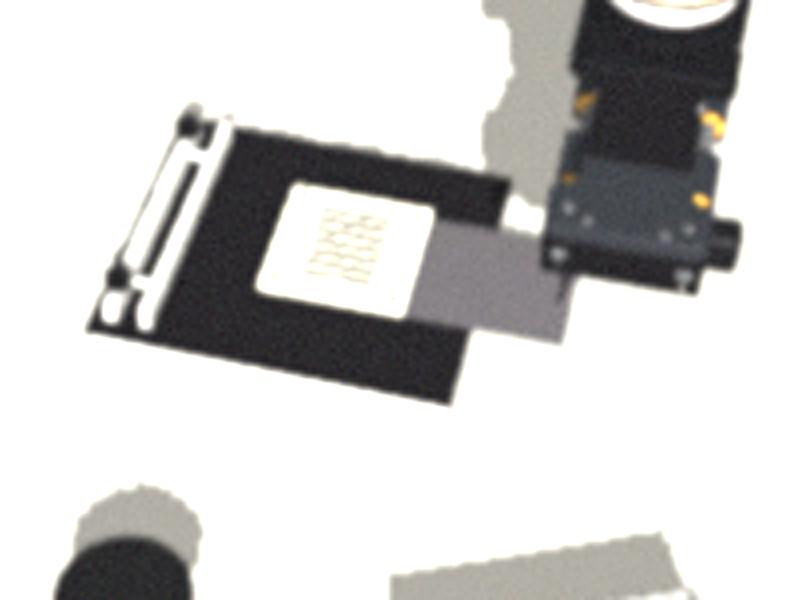

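```bash
python3 -m inch '{"dp":[[-0.5,0,-3],[0,0,-5],[0,0,-5],[0,0,-5],[0,0,-5],[0,0,-5],[0,0,-2],[0,0,0]],"yaw":[0,0,0,0,0,0,0,0]}'; python3 -m inch '{"dp":[[0,0,-3],[0,0,-5],[0,0,-5],[0,0,-5],[0,0,-2],[0,0,0]],"yaw":[0,0,0,0,0,0]}'; python3 -c "
from h import *
c=bot.capture('side');crop(c,230,190,430,340,'s8.png',4)
c=bot.capture('top');crop(c,270,150,400,280,'t8.png',4)
"
```

```text
time_s: 15.22
position: [0.4985, 0.0261, 0.0697]
tcp_rot: [[-0.008, -0.162, -0.987], [0.001, -0.987, 0.162], [-1.0, -0.0, 0.008]]
force: [-6.8, 1.7, 9.8]
opening: 0.229
time_s: 15.72
position: [0.5193, 0.0226, 0.0698]
tcp_rot: [[-0.006, -0.162, -0.987], [0.001, -0.987, 0.162], [-1.0, -0.0, 0.006]]
force: [-6.0, 0.5, 8.6]
opening: 0.229
```

View pics/s8.png

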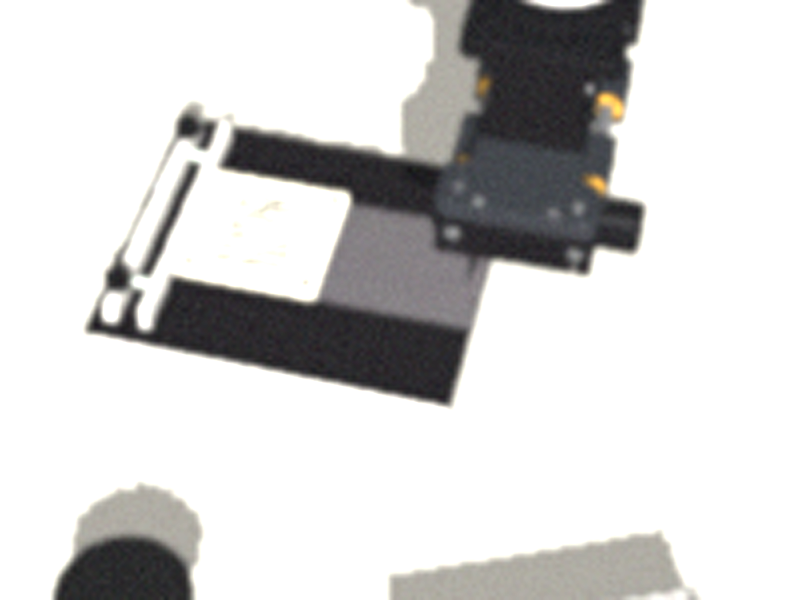

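View pics/t8.png

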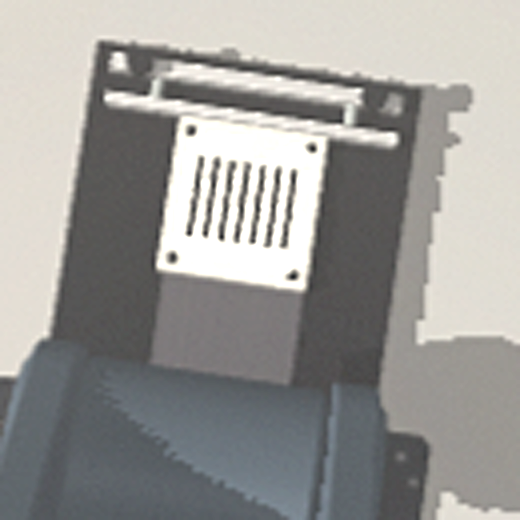

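```bash
python3 -m inch '{"dp":[[-0.4,0,-3],[0,0,-5],[0,0,-5],[0,0,-5],[0,0,-2],[0,0,0]],"yaw":[0,0,0,0,0,0]}'; python3 -m inch '{"dp":[[0,0,-3],[0,0,-5],[0,0,-5],[0,0,-5],[0,0,-2],[0,0,0]],"yaw":[0,0,0,0,0,0]}'; python3 -c "
from h import *
c=bot.capture('side');crop(c,230,190,430,340,'s9.png',4)
"
```

```text
time_s: 16.32
position: [0.5432, 0.0184, 0.0698]
tcp_rot: [[0.002, -0.163, -0.987], [-0.0, -0.987, 0.163], [-1.0, 0.0, -0.002]]
force: [-0.3, 1.1, -1.3]
opening: 0.226
time_s: 16.82
position: [0.5626, 0.0153, 0.0699]
tcp_rot: [[0.002, -0.163, -0.987], [-0.0, -0.987, 0.163], [-1.0, 0.0, -0.002]]
force: [0.9, 1.0, -3.2]
opening: 0.225
```

View pics/s9.png

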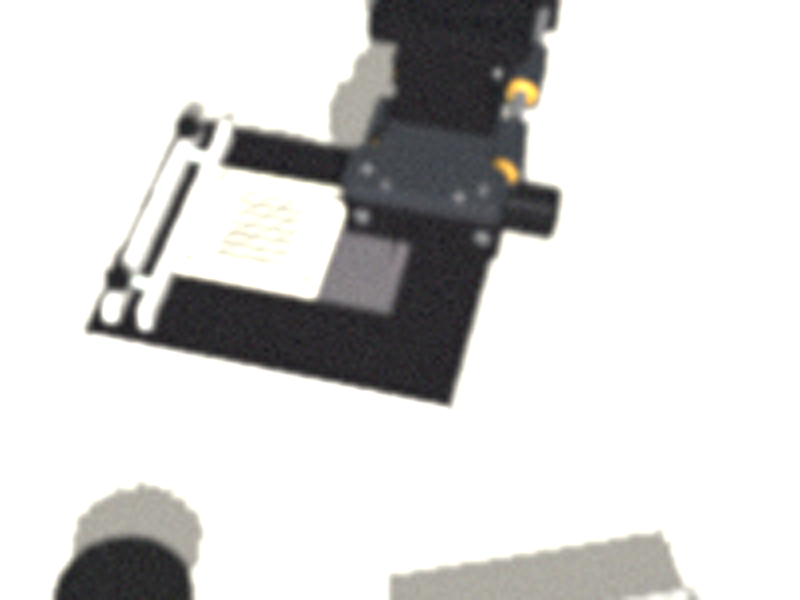

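```bash
python3 -m inch '{"dp":[[0,0,-4],[0,0,-5],[0,0,-5],[0,0,-4],[0,0,-2],[0,0,0]],"yaw":[0,0,0,0,0,0]}'; python3 -m inch '{"dp":[[0,0,-2],[0,0,-2],[0,0,-2],[0,0,0],[0,0,0]],"yaw":[0,0,0,0,0]}'
```

```text
time_s: 17.37
position: [0.582, 0.0121, 0.07]
tcp_rot: [[0.001, -0.163, -0.987], [-0.0, -0.987, 0.163], [-1.0, -0.0, -0.001]]
force: [0.0, 0.0, -1.6]
opening: 0.23
time_s: 17.78
position: [0.5872, 0.0113, 0.07]
tcp_rot: [[0.0, -0.163, -0.987], [-0.0, -0.987, 0.163], [-1.0, 0.0, -0.0]]
force: [-0.0, 0.0, -2.3]
opening: 0.229
```

```bash
python3 -m inch '{"dp":[[0,0,-2],[0,0,-1],[0,0,0],[0,0,0]],"yaw":[0,0,0,0]}';python3 -m inch '{"dp":[[0,0,-1.5],[0,0,0],[0,0,0]],"yaw":[0,0,0]}'
```

```text
time_s: 18.12
position: [0.59, 0.0109, 0.0699]
tcp_rot: [[0.0, -0.163, -0.987], [-0.0, -0.987, 0.163], [-1.0, 0.0, -0.0]]
force: [-0.9, 0.0, -1.6]
opening: 0.232
time_s: 18.37
position: [0.5915, 0.0106, 0.07]
tcp_rot: [[0.0, -0.163, -0.987], [-0.0, -0.987, 0.163], [-1.0, 0.0, -0.0]]
force: [0.1, 0.2, -1.7]
opening: 0.227
```

```bash
python3 -m inch '{"dp":[[0,0,-1.5],[0,0,0],[0,0,0]],"yaw":[0,0,0]}';python3 -m inch '{"dp":[[0,0,-1.5],[0,0,0],[0,0,0]],"yaw":[0,0,0]}'; python3 -c "
from h import *
c=bot.capture('side');crop(c,230,200,350,290,'s10.png',6)
c=bot.capture('top');crop(c,270,150,400,280,'t10.png',5)
"
```

```text
time_s: 18.62
position: [0.593, 0.0103, 0.07]
tcp_rot: [[0.0, -0.163, -0.987], [-0.0, -0.987, 0.163], [-1.0, -0.0, -0.0]]
force: [0.2, 1.0, -1.2]
opening: 0.228
time_s: 18.87
position: [0.5937, 0.0103, 0.0699]
tcp_rot: [[-0.001, -0.163, -0.987], [0.0, -0.987, 0.163], [-1.0, -0.0, 0.001]]
force: [-1.1, 0.1, -1.4]
opening: 0.231
```

View pics/s10.png

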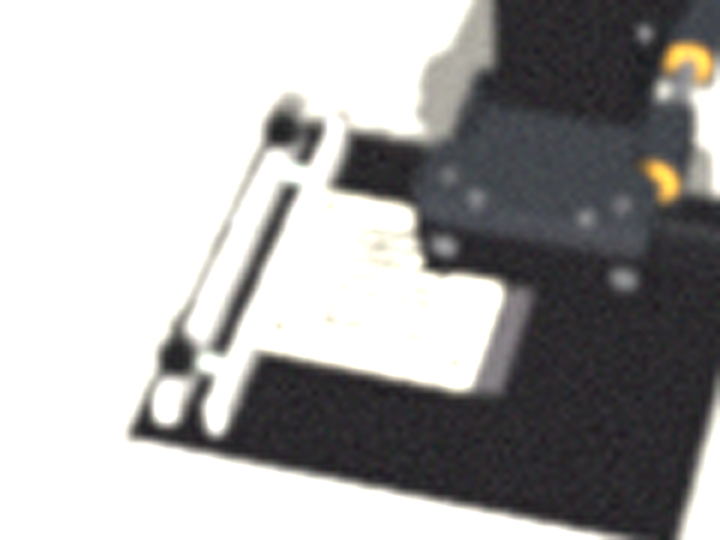

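View pics/t10.png

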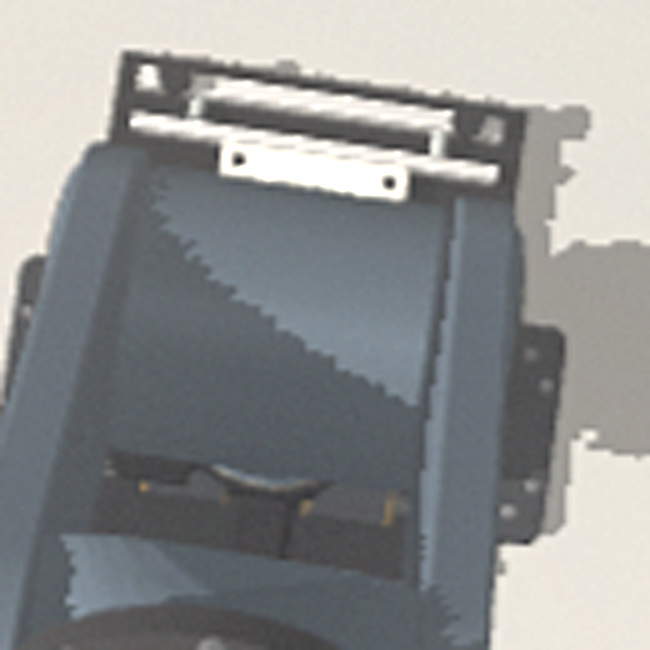

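```bash
python3 -m inch '{"dp":[[0,0,-1.5],[0,0,0],[0,0,0]],"yaw":[0,0,0]}'
```

```text
time_s: 19.22
position: [0.5947, 0.0102, 0.0698]
tcp_rot: [[-0.003, -0.163, -0.987], [0.001, -0.987, 0.163], [-1.0, -0.0, 0.003]]
force: [-3.8, 1.2, 0.2]
opening: 0.223
```

```bash
python3 -m inch '{"dp":[[0,0,1],[0,0,2],[-1,0,0],[-2,0,0],[-4,0,0],[-6,0,0],[-8,0,0],[-10,0,0],[-10,0,0],[-8,0,0],[-6,0,0],[-4,0,0],[-2,0,0],[0,0,0],[0,0,0],[0,0,0]],"yaw":[0,0,0,0,0,0,0,0,0,0,0,0,0,0,0,0]}'; python3 -c "
from h import *
c=bot.capture('side');crop(c,210,170,380,290,'s11.png',4)
c=bot.capture('wrist');cv2.imwrite('pics/w11.png',c['color'][:,:,::-1])"
```

```text
time_s: 20.55
position: [0.5925, 0.0104, 0.1304]
tcp_rot: [[-0.001, -0.163, -0.987], [0.0, -0.987, 0.163], [-1.0, -0.0, 0.001]]
force: [0.2, -0.4, -2.4]
opening: 0.229
```

View pics/s11.png

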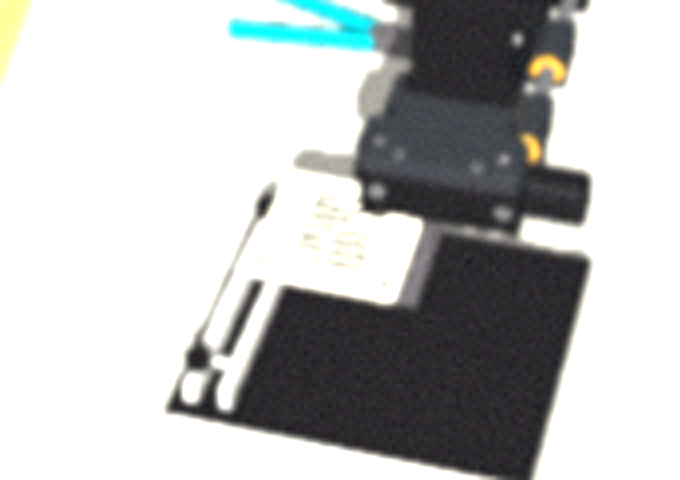

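View pics/w11.png

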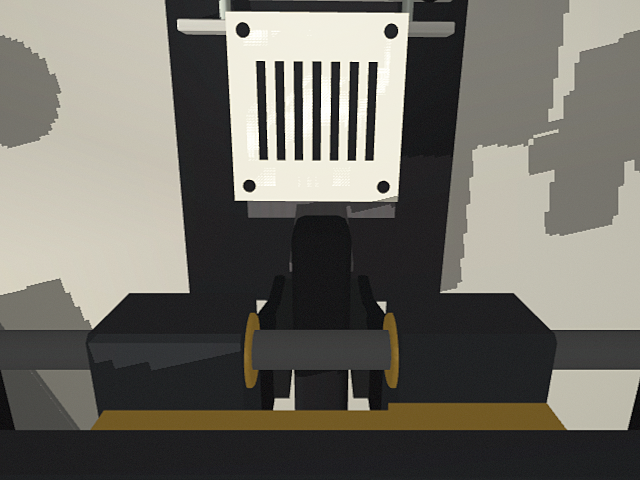

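```bash
python3 -c "
from h import *
c=bot.capture('top'); crop(c,130,150,260,350,'t12.png',3)
P=np.array([onz(c,(u/2-.25,150+v/2-.25),.045)[:2]*1000 for u,v in [(281,230),(406,196),(446,330),(318,366)]])
print(P.mean(0),[(np.linalg.norm(P[i]-P[i-1]).round(1),np.degrees(np.arctan2(*(P[i]-P[i-1])[::-1])).round(1)) for i in range(4)])"
```

```text
[490.17750956 295.63654026] [(np.float64(138.4), np.float64(15.8)), (np.float64(127.5), np.float64(-75.8)), (np.float64(137.6), np.float64(-163.4)), (np.float64(129.4), np.float64(104.6))]
```

View pics/t12.png

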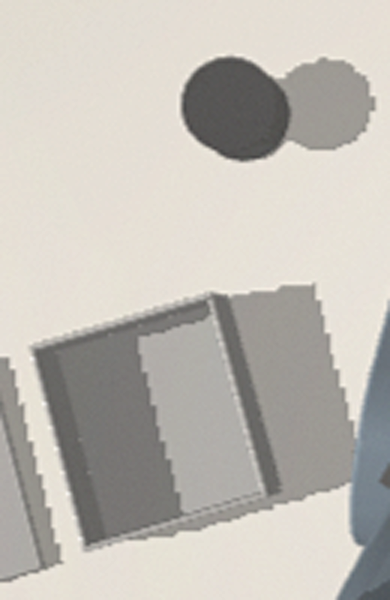

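```bash
python3 -m inch '{"dp":[[0,0,0],[0,0,0],[0,0,0],[0,0,0],[0,0,0],[0,0,0],[0,0,0],[0,0,0],[0,0,0],[0,0,0],[0,0,0],[0,0,0]],"yaw":[-0.8,-1.6,-2.4,-3.2,-3.2,-3.2,-3.2,-3.2,-2.2,-1.2,-0.6,0]}'; python3 -c "
from h import *
to(435,281,131,-74.5)
c=bot.capture('wrist');cv2.imwrite('pics/w12.png',c['color'][:,:,::-1])"
```

```text
time_s: 21.7
position: [0.5928, 0.0104, 0.1308]
tcp_rot: [[-0.0, 0.266, -0.964], [0.0, -0.964, -0.266], [-1.0, -0.0, 0.0]]
force: [-1.3, 0.2, -2.4]
opening: 0.231
t 21.7 pos [592.8  10.4 130.8] F [-1.3  0.2 -2.4] open 20.1
tool delta [-1.000e-01 -3.029e+02  8.000e+01] n 8 per row [ -0.  -37.9  10. ] norm/row 39.2
tool y ang -74.55 turn -0.05213102957887372
```

View pics/w12.png

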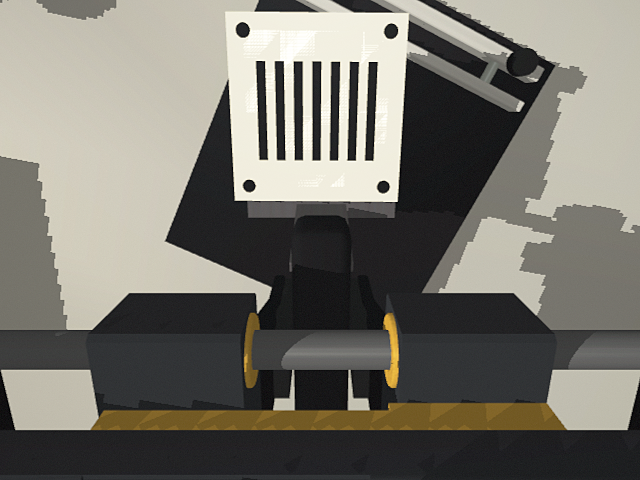

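```bash
python3 -c "
from h import *
c=bot.capture('wrist')
for p in [(235,201),(398,202),(409,12.5),(225,12)]:
  q=onz(c,p,.085)*1000; s=bot.read_state(); print((s['tcp_rot'].T@(q-s['position']*1000)).round(1))"; python3 -m inch '{"dp":[[0,-4,1],[0,-8,2],[0,-12,3],[0,-16,4],[0,-20,5],[0,-24,6.4],[0,-24,6.4],[0,-24,6.4],[0,-24,6.4],[0,-24,6.4],[0,-24,6.4],[0,-24,6.4],[0,-20,5.3],[0,-16,4.2],[0,-14,3.7],[0,-10,2.6],[0,-8,2.1],[0,-5,1.3],[0,-2,0.5],[0,0,0]],"yaw":[0,0,0,0,0,0,0,0,0,0,0,0,0,0,0,0,0,0,0,0]}'; python3 -c "
from h import *
to(435,281,131,-74.5)
c=bot.capture('wrist');cv2.imwrite('pics/w13.png',c['color'][:,:,::-1])
c=bot.capture('side');crop(c,270,220,470,400,'s13.png',4)"
```

```text
[ 45.9 -40.5 -33. ]
[ 45.9  36.  -32.5]
[  45.9   36.5 -113.1]
[  45.9  -40.1 -113.3]
time_s: 23.47
position: [0.4354, 0.2815, 0.131]
tcp_rot: [[0.0, 0.267, -0.964], [-0.0, -0.964, -0.267], [-1.0, 0.0, -0.0]]
force: [0.2, -0.4, -2.5]
opening: 0.235
t 23.47 pos [435.4 281.5 131. ] F [ 0.2 -0.4 -2.5] open 20.4
tool delta [-0.   0.3  0.5] n 1 per row [-0.   0.3  0.5] norm/row 0.6
tool y ang -74.53 turn -0.0347201353077935
```

View pics/w13.png

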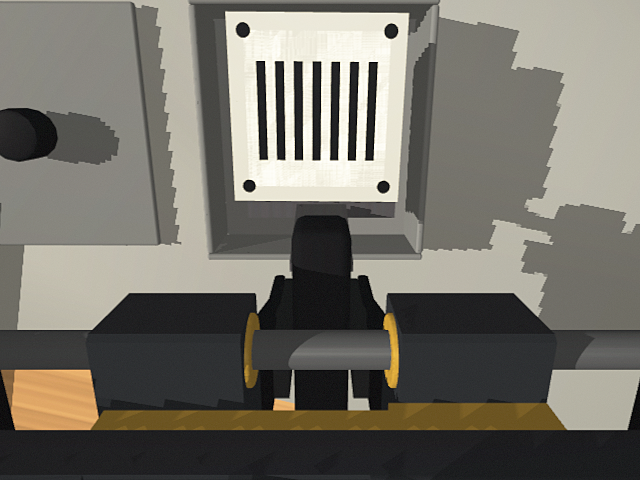

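View pics/s13.png

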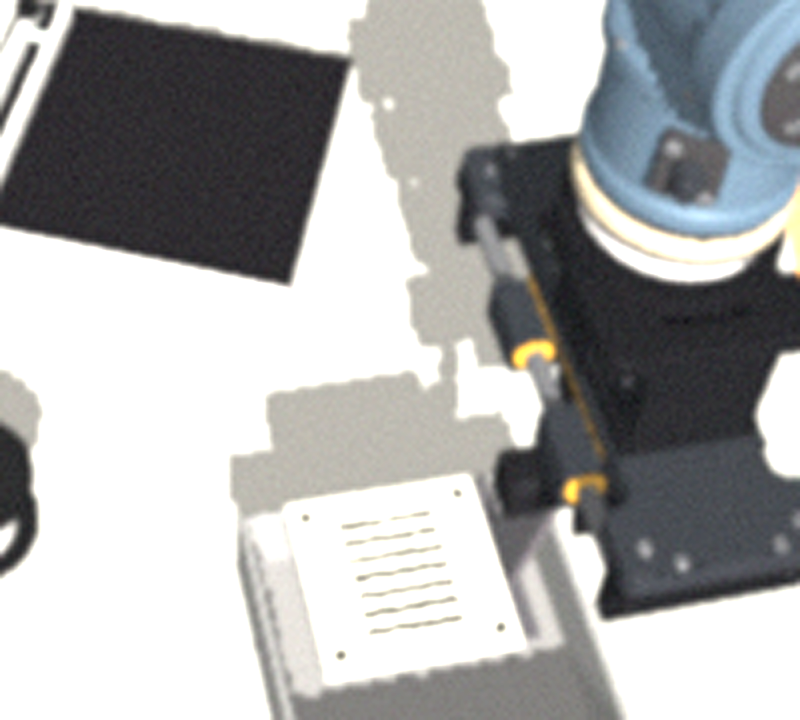

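```bash
python3 -c "
from h import *
c=bot.capture('wrist'); s=bot.read_state()
for p in [(208,259),(421.5,259),(191,2),(438,2)]:
  q=onz(c,p,.045)*1000; print((s['tcp_rot'].T@(q-s['position']*1000)).round(1))"
```

```text
[ 85.9 -66.6  10.8]
[85.9 58.8 10.8]
[  85.9  -65.  -125.2]
[  86.    57.9 -125.2]
```

```bash
python3 -m inch '{"dp":[[2,0,0],[4,0,0],[7,0,0],[10,0,0],[12,0,0],[12,0,0],[10,0,0],[6,0,0],[3.5,0,0],[1.5,0,0],[0,0,0],[0,-0.5,-2],[0,-0.5,-3],[0,-0.5,-2],[0,0,0],[0,0,0]],"yaw":[0,0,0,0,0,0,0,0,0,0,0,0,0,0,0,0]}'; python3 -m inch '{"dp":[[0,0,-1.5],[0,0,-1.5],[0,0,0],[0,0,0]],"yaw":[0,0,0,0]}'
```

```text
time_s: 24.95
position: [0.4424, 0.2848, 0.0633]
tcp_rot: [[0.001, 0.266, -0.964], [0.0, -0.964, -0.266], [-1.0, -0.0, -0.001]]
force: [-0.3, 0.3, -1.8]
opening: 0.224
time_s: 25.28
position: [0.4449, 0.2854, 0.0629]
tcp_rot: [[0.0, 0.266, -0.964], [0.0, -0.964, -0.266], [-1.0, -0.0, -0.0]]
force: [0.0, -1.2, -1.9]
opening: 0.23
```

```bash
python3 -m inch '{"dp":[[0,0,-1.5],[0,0,-1.5],[0,0,0],[0,0,0]],"yaw":[0,0,0,0]}';python3 -m inch '{"dp":[[0,0,-1],[0,0,-1],[0,0,0],[0,0,0]],"yaw":[0,0,0,0]}'
```

```text
time_s: 25.62
position: [0.4464, 0.2858, 0.0627]
tcp_rot: [[-0.003, 0.266, -0.964], [-0.001, -0.964, -0.266], [-1.0, 0.0, 0.003]]
force: [-3.5, -0.8, -1.4]
opening: 0.226
time_s: 25.95
position: [0.4464, 0.2858, 0.0626]
tcp_rot: [[-0.007, 0.266, -0.964], [-0.002, -0.964, -0.266], [-1.0, 0.0, 0.007]]
force: [-6.6, -1.8, 1.3]
opening: 0.226
```

```bash
python3 -m inch '{"dp":[[-2.5,0,0],[-2.5,0,-1],[0,0,0]],"yaw":[0,0,0]}';python3 -m inch '{"dp":[[-2.5,0,-1.5],[-2.5,0,-2],[0,0,0]],"yaw":[0,0,0]}'; python3 -c "
from h import *
c=bot.capture('wrist');cv2.imwrite('pics/w14.png',c['color'][:,:,::-1])
c=bot.capture('side');crop(c,270,220,470,400,'s14.png',4)"
```

```text
time_s: 26.2
position: [0.4494, 0.2866, 0.0681]
tcp_rot: [[-0.003, 0.266, -0.964], [-0.001, -0.964, -0.266], [-1.0, 0.0, 0.003]]
force: [-6.4, -1.8, -0.9]
opening: 0.228
time_s: 26.45
position: [0.4527, 0.2875, 0.0732]
tcp_rot: [[-0.003, 0.266, -0.964], [-0.001, -0.964, -0.266], [-1.0, 0.0, 0.003]]
force: [-6.8, -3.0, 0.6]
opening: 0.228
```

View pics/w14.png

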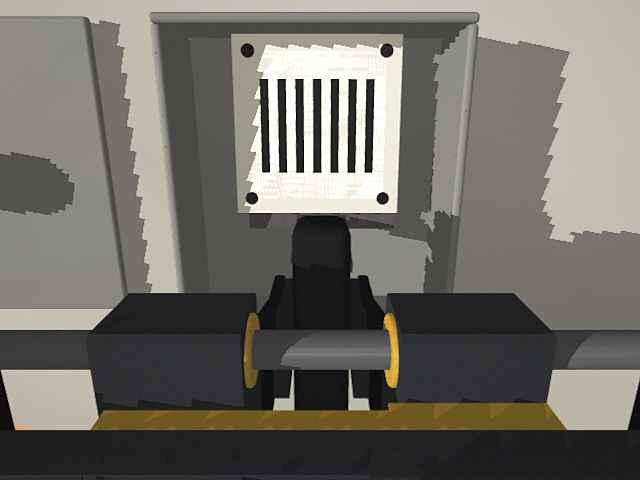

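View pics/s14.png

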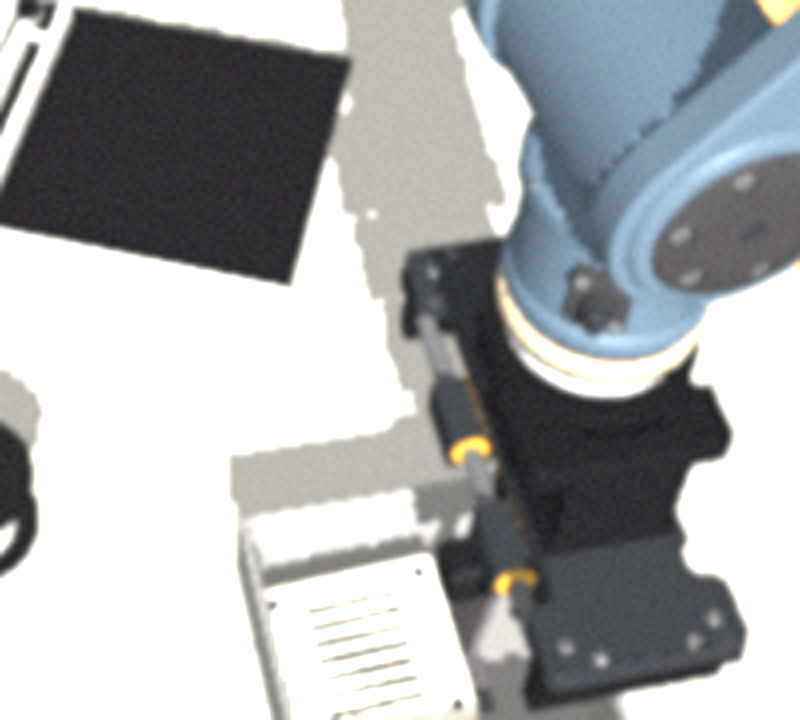

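```bash
python3 -m inch '{"dp":[[-3,0,-2],[-3,0,-2.4],[-3,0,-2.4],[-3,0,-2.4],[-3,0,-2.6],[-3,0,-2.8],[-3,0,-3],[0,0,0],[0,0,0]],"yaw":[0,0,0,0,0,0,0,0,0]}'; python3 -c "
from h import *
c=bot.capture('wrist');cv2.imwrite('pics/w15.png',c['color'][:,:,::-1])
c=bot.capture('side');crop(c,270,220,470,400,'s15.png',4)"
```

```text
time_s: 27.3
position: [0.4706, 0.2925, 0.0945]
tcp_rot: [[-0.001, 0.266, -0.964], [-0.0, -0.964, -0.266], [-1.0, 0.0, 0.001]]
force: [-5.1, -1.6, 0.9]
opening: 0.229
```

View pics/w15.png

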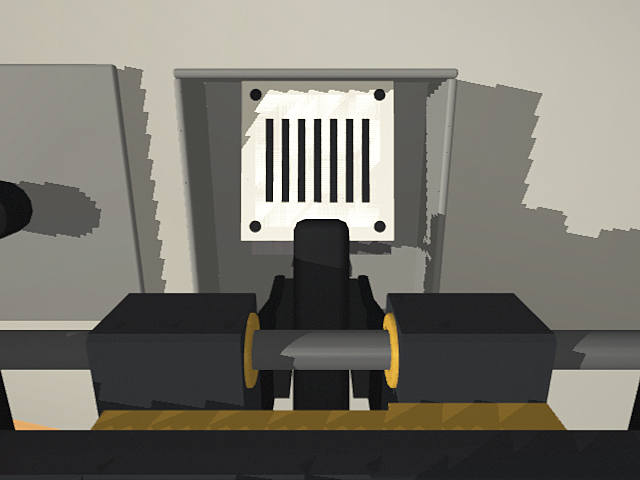

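View pics/s15.png

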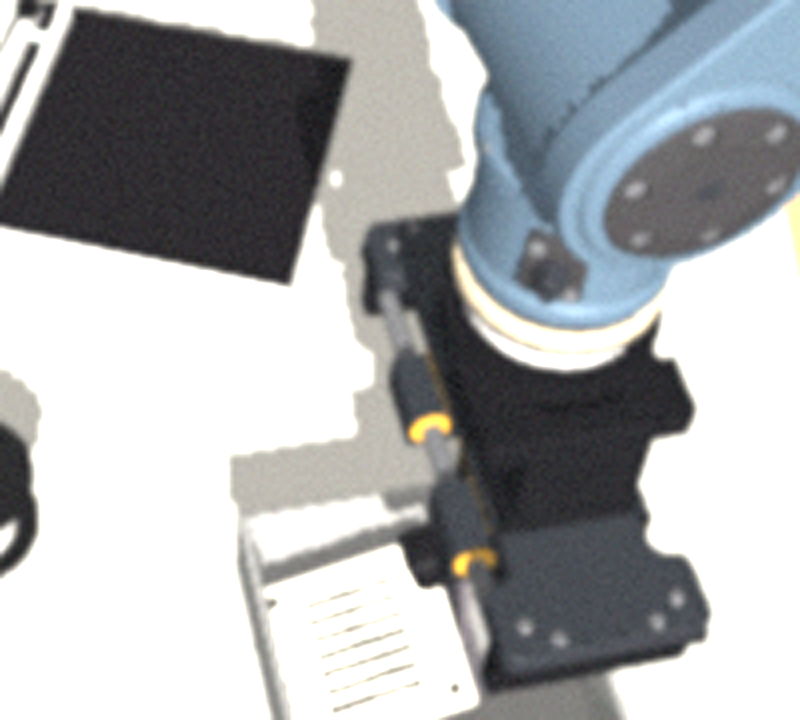

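```bash
python3 -m inch '{"dp":[[-2.7,0,-3],[-2.7,0,-3.1],[-2.6,0,-3.2],[-2.6,0,-3.3],[-2.5,0,-3.4],[-2.4,0,-3.5],[-2.3,0,-3.6],[-2.2,0,-3.7],[0,0,0],[0,0,0]],"yaw":[0,0,0,0,0,0,0,0,0,0]}'; python3 -c "
from h import *
c=bot.capture('wrist');cv2.imwrite('pics/w16.png',c['color'][:,:,::-1])
c=bot.capture('side');crop(c,270,220,470,400,'s16.png',4)"
```

```text
time_s: 28.23
position: [0.496, 0.2994, 0.114]
tcp_rot: [[-0.002, 0.266, -0.964], [-0.001, -0.964, -0.266], [-1.0, 0.0, 0.003]]
force: [-6.1, -1.3, 1.4]
opening: 0.229
```

View pics/w16.png

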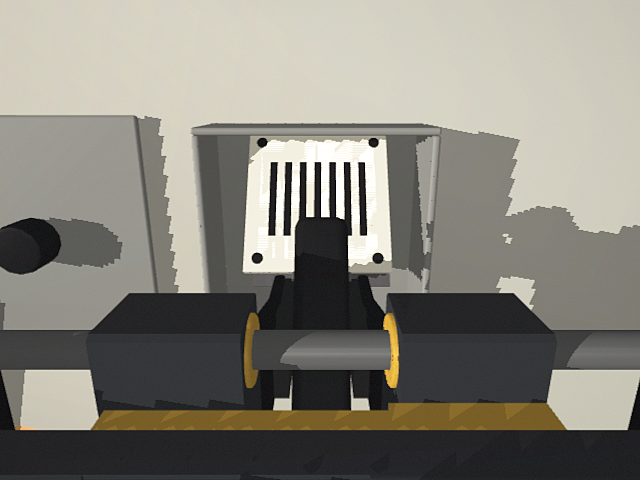

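View pics/s16.png

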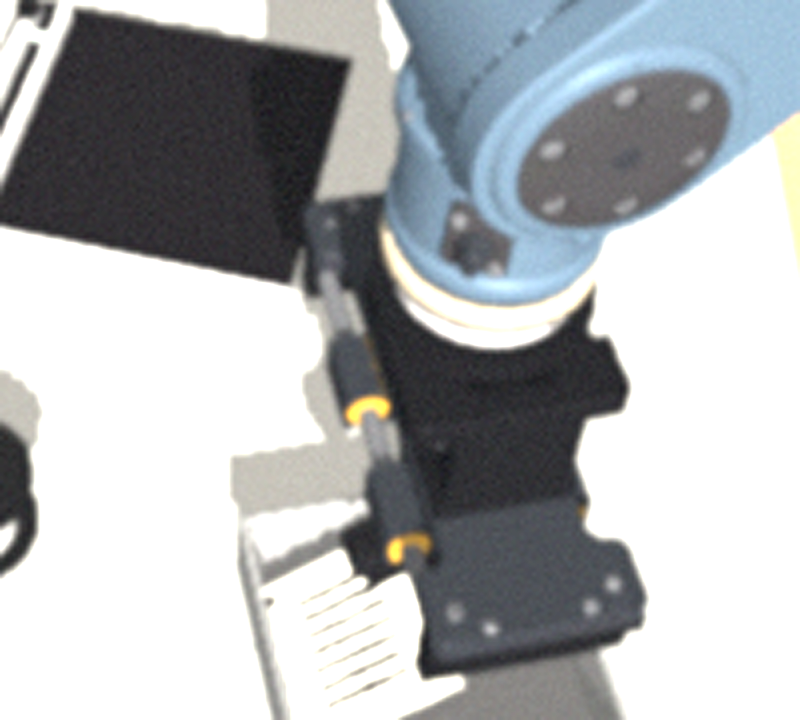

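```bash
python3 -m inch '{"dp":[[-0.5,0,1.5],[-1,0,2],[-1.5,0,3],[-2,0,4],[-2,0,4],[-2,0,4],[-2,0,4],[-2,0,4],[-1,0,2],[0,0,0]],"yaw":[0,0,0,0,0,0,0,0,0,0]}'; python3 -c "
from h import *
c=bot.capture('wrist');cv2.imwrite('pics/w17.png',c['color'][:,:,::-1])
c=bot.capture('side');crop(c,270,220,470,400,'s17.png',4)"
```

```text
time_s: 29.17
position: [0.4687, 0.292, 0.1283]
tcp_rot: [[-0.0, 0.266, -0.964], [-0.0, -0.964, -0.266], [-1.0, -0.0, 0.0]]
force: [-0.9, 0.3, -1.6]
opening: 0.226
```

View pics/w17.png

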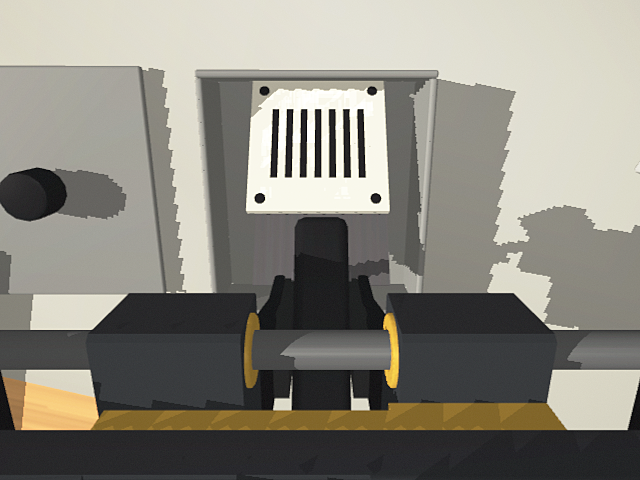

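View pics/s17.png

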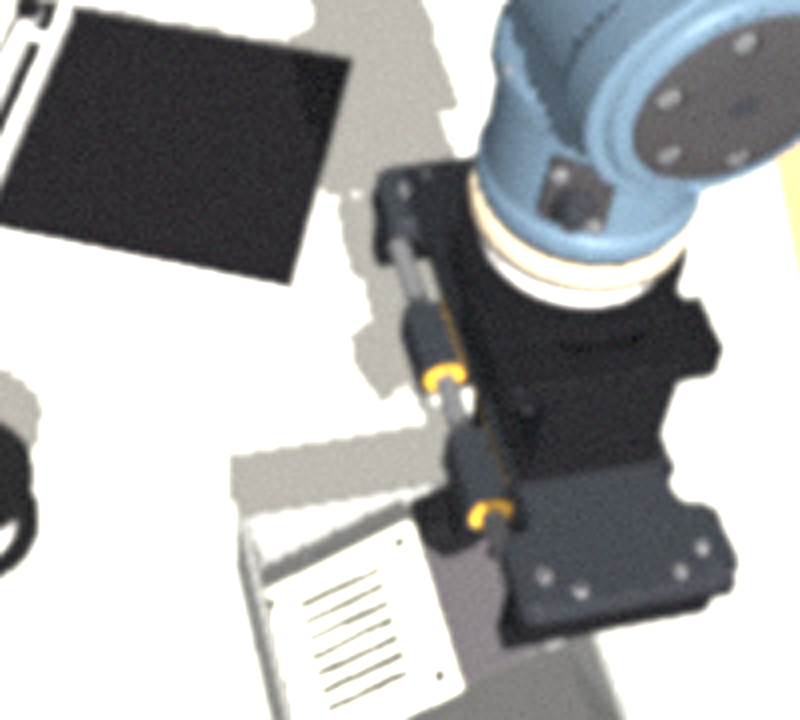

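```bash
python3 -m inch '{"dp":[[-0.4,0,2],[-0.6,0,4],[-0.6,0,4],[-0.6,0,4],[-0.6,0,4],[-0.6,0,4],[-0.6,0,4],[-0.6,0,3],[0,0,0]],"yaw":[0,0,0,0,0,0,0,0,0]}'; python3 -c "
from h import *
c=bot.capture('wrist');cv2.imwrite('pics/w18.png',c['color'][:,:,::-1])
c=bot.capture('side');crop(c,270,220,470,400,'s18.png',4)"
```

```text
time_s: 30.02
position: [0.4404, 0.2842, 0.1327]
tcp_rot: [[-0.001, 0.266, -0.964], [-0.0, -0.964, -0.266], [-1.0, 0.0, 0.001]]
force: [-0.3, -0.9, -2.0]
opening: 0.228
```

View pics/w18.png

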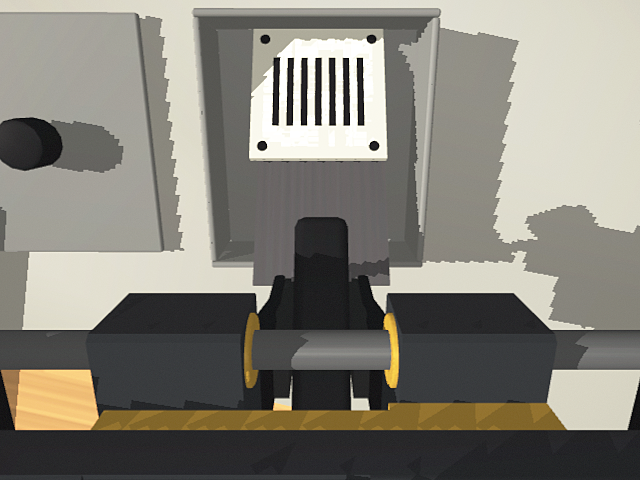

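View pics/s18.png

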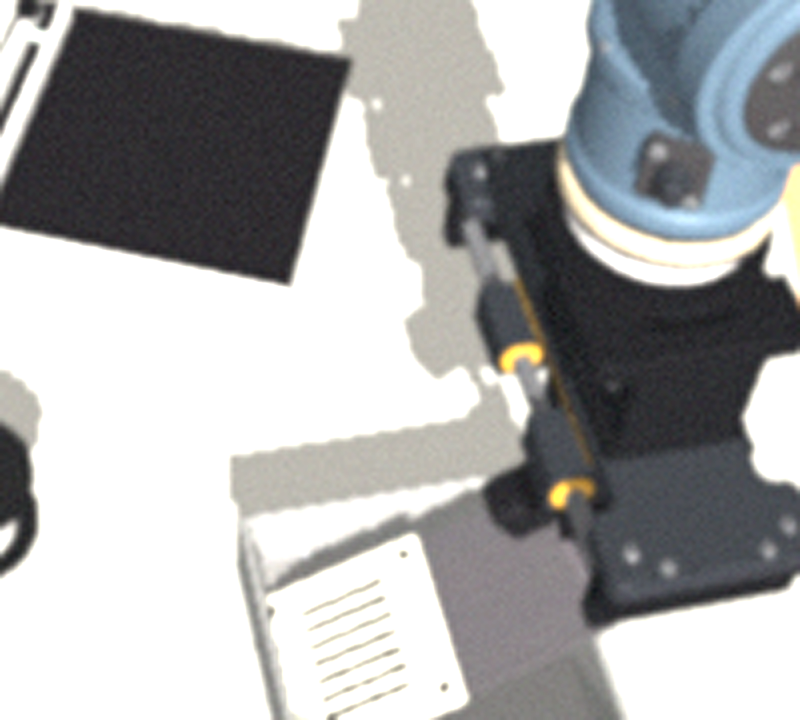

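```bash
python3 -m inch '{"dp":[[0,0,2],[0.4,0,3],[0.4,0,4],[0.4,0,4],[0.3,0,4],[0,0,4],[0,0,4],[0,0,4],[-1,0,4],[-2,0,3],[0,0,0]],"yaw":[0,0,0,0,0,0,0,0,0,0,0]}'; python3 -c "
from h import *
c=bot.capture('wrist');cv2.imwrite('pics/w19.png',c['color'][:,:,::-1])
c=bot.capture('side');crop(c,270,220,470,400,'s19.png',4)"
```

```text
time_s: 31.03
position: [0.4059, 0.2747, 0.1344]
tcp_rot: [[-0.0, 0.266, -0.964], [-0.0, -0.964, -0.266], [-1.0, 0.0, 0.0]]
force: [0.4, 0.3, -1.2]
opening: 0.228
```

View pics/w19.png

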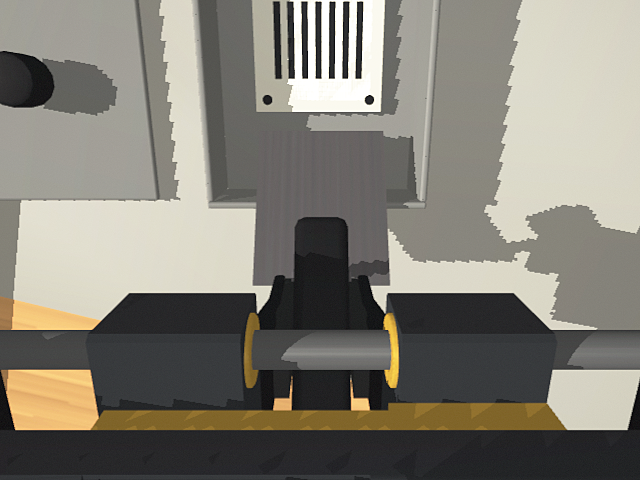

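View pics/s19.png

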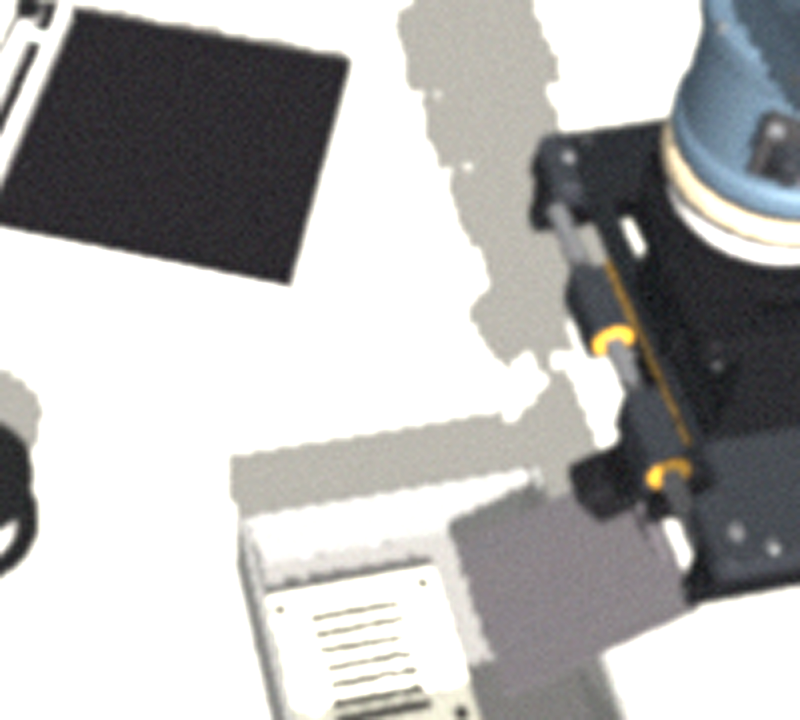

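```bash
python3 -m inch '{"dp":[[-20,0,0],[-30,0,0],[0,19,5],[0,36,9],[0,36,9],[0,36,9],[0,36,9],[0,36,9],[0,36,9],[0,36,9],[0,36,9],[0,36,9],[0,36,9],[0,36,9],[0,36,9],[0,36,9],[0,25,6],[0,10,3],[0,0,0]],"yaw":[0,0,0,0,0,0,0,0,0,0,0,0,0,0,0,0,0,0,0]}'; python3 -c "
from h import *
to(420,-260,120,-74.5)
c=bot.capture('side');cv2.imwrite('pics/side20.png',c['color'][:,:,::-1])"
```

```text
time_s: 32.72
position: [0.4199, -0.2663, 0.1841]
tcp_rot: [[0.002, 0.263, -0.965], [-0.002, -0.965, -0.263], [-1.0, 0.002, -0.001]]
force: [0.1, -0.1, -0.7]
opening: 0.229
t 32.72 pos [ 419.9 -266.3  184.1] F [ 0.1 -0.1 -0.7] open 19.9
tool delta [64.1 -6.3 -1.7] n 2 per row [32.1 -3.1 -0.8] norm/row 32.2
tool y ang -74.75 turn -0.25065680534484613
```

View pics/side20.png

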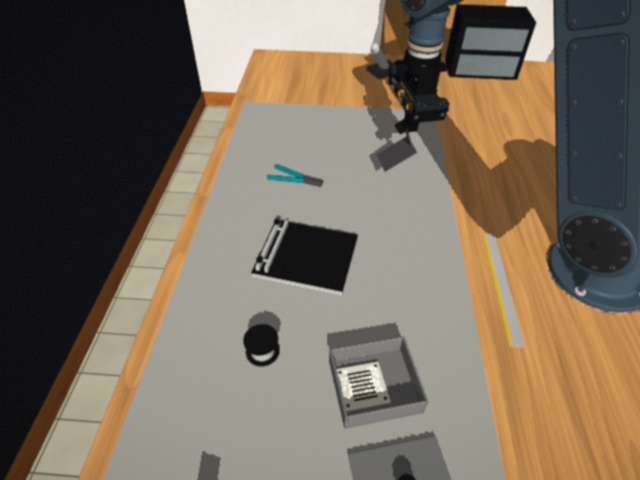

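```bash
python3 -m inch '{"dp":[[20,0,0],[25,0,0],[15,0,0],[8,0,0],[4,0,0],[0,0,0]],"yaw":[0,0,0,0,0,0]}'; python3 -m inch '{"dp":[[2,0,0],[2,0,0],[0,0,0]],"yaw":[0,0,0]}'
```

```text
time_s: 33.27
position: [0.4191, -0.2617, 0.1116]
tcp_rot: [[-0.001, 0.268, -0.964], [0.002, -0.964, -0.268], [-1.0, -0.002, 0.001]]
force: [0.8, 0.3, -0.4]
opening: 0.221
time_s: 33.52
position: [0.4197, -0.2633, 0.1085]
tcp_rot: [[0.001, 0.266, -0.964], [-0.001, -0.964, -0.266], [-1.0, 0.001, -0.001]]
force: [0.6, -0.6, -1.3]
opening: 0.224
```

```bash
python3 -m inch '{"dp":[[1,0,0],[2,0,4],[2.2,0,4],[2.3,0,4],[2.4,0,4],[2.5,0,3.8],[0,0,0]],"yaw":[0,0,0,0,0,0,0]}'; python3 -m inch '{"dp":[[2.5,0,3.4],[2.6,0,3.2],[2.7,0,3],[2.7,0,3],[2.8,0,2.8],[2.8,0,2.6],[0,0,0]],"yaw":[0,0,0,0,0,0,0]}';python3 -c "
from h import *
c=bot.capture('wrist');cv2.imwrite('pics/w21.png',c['color'][:,:,::-1])
c=bot.capture('side');crop(c,330,90,460,190,'s21.png',5)"
```

```text
time_s: 34.1
position: [0.3997, -0.2691, 0.0954]
tcp_rot: [[0.0, 0.265, -0.964], [-0.0, -0.964, -0.265], [-1.0, 0.0, 0.0]]
force: [0.6, -0.9, 2.3]
opening: 0.227
time_s: 34.68
position: [0.3823, -0.2733, 0.079]
tcp_rot: [[-0.001, 0.266, -0.964], [0.001, -0.964, -0.266], [-1.0, -0.001, 0.001]]
force: [1.3, -0.7, 1.3]
opening: 0.227
```

View pics/w21.png

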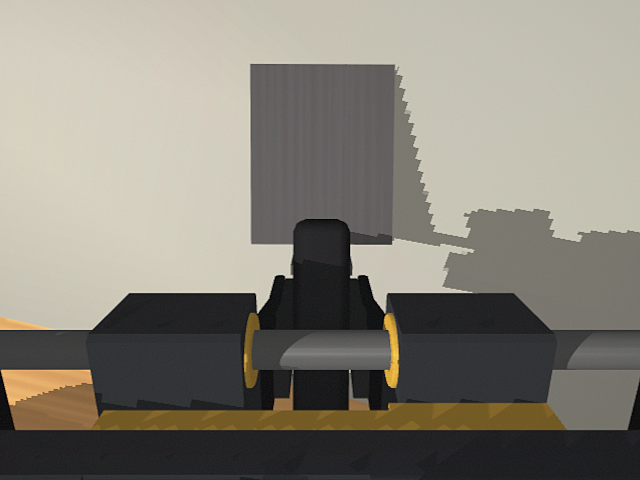

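View pics/s21.png

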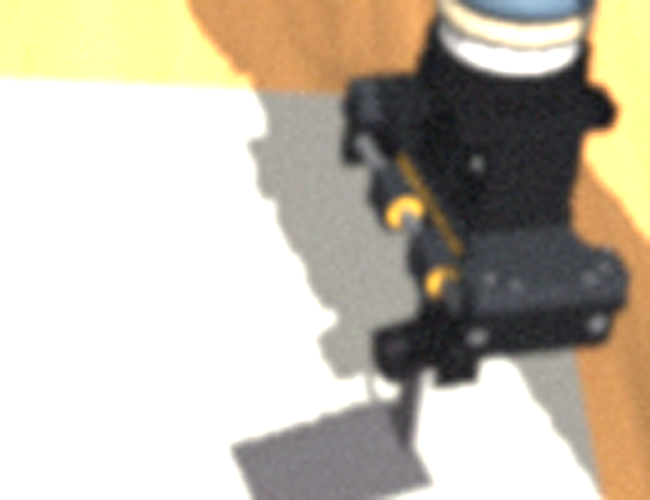

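```bash
python3 -m inch '{"dp":[[2.8,0,2.2],[2.9,0,2],[2.9,0,1.8],[2.9,0,1.8],[2.9,0,1.6],[2.9,0,1.6],[0,0,0],[0,0,0]],"yaw":[0,0,0,0,0,0,0,0]}';python3 -m inch '{"dp":[[2,0,1.5],[1.5,0,1],[0,0,0],[0,0,0]],"yaw":[0,0,0,0]}'
```

```text
time_s: 35.45
position: [0.3718, -0.2758, 0.0619]
tcp_rot: [[-0.001, 0.266, -0.964], [0.001, -0.964, -0.266], [-1.0, -0.001, 0.001]]
force: [-2.3, -0.6, 2.3]
opening: 0.23
time_s: 35.78
position: [0.37, -0.2766, 0.0586]
tcp_rot: [[-0.0, 0.266, -0.964], [0.0, -0.964, -0.266], [-1.0, -0.0, -0.0]]
force: [-0.4, 0.3, 1.5]
opening: 0.228
```

```bash
python3 -m inch '{"dp":[[1.5,0,0.5],[1,0,0.5],[0,0,0],[0,0,0]],"yaw":[0,0,0,0]}';python3 -m inch '{"dp":[[1,0,0],[0.5,0,0],[0,0,0],[0,0,0]],"yaw":[0,0,0,0]}'
```

```text
time_s: 36.12
position: [0.3688, -0.277, 0.0562]
tcp_rot: [[-0.0, 0.266, -0.964], [0.0, -0.964, -0.266], [-1.0, -0.0, 0.0]]
force: [-1.7, -0.6, 3.0]
opening: 0.225
time_s: 36.45
position: [0.3686, -0.277, 0.0553]
tcp_rot: [[-0.0, 0.267, -0.964], [-0.0, -0.964, -0.267], [-1.0, -0.0, 0.0]]
force: [-4.2, -0.3, 11.2]
opening: 0.224
```

```bash
python3 -m inch '{"dp":[[-0.5,0,0],[0,0,0],[0,0,0],[0,0,0],[0,0,0],[0,0,0],[0,0,0]],"yaw":[0,0,0,0,0,0,0]}' 55; python3 -m inch '{"dp":[[-10,0,0],[-25,0,0],[-35,0,0],[-35,0,0],[-20,0,0],[0,0,0],[0,0,0]],"yaw":[0,0,0,0,0,0,0]}';python3 -c "
from h import *
c=bot.capture('wrist');cv2.imwrite('pics/w22.png',c['color'][:,:,::-1])
c=bot.capture('top');cv2.imwrite('pics/top22.png',c['color'][:,:,::-1])
c=bot.capture('side');cv2.imwrite('pics/side22.png',c['color'][:,:,::-1]);crop(c,330,110,430,190,'s22.png',5);crop(c,310,300,470,480,'s22b.png',4)"
```

```text
time_s: 37.03
position: [0.369, -0.2771, 0.0551]
tcp_rot: [[-0.0, 0.266, -0.964], [0.0, -0.964, -0.266], [-1.0, -0.0, 0.0]]
force: [0.7, -0.6, 0.6]
opening: 0.608
time_s: 37.62
position: [0.3694, -0.2776, 0.1813]
tcp_rot: [[0.002, 0.266, -0.964], [-0.002, -0.964, -0.266], [-1.0, 0.003, -0.001]]
force: [0.1, -0.3, -0.9]
opening: 0.632
```

View pics/w22.png

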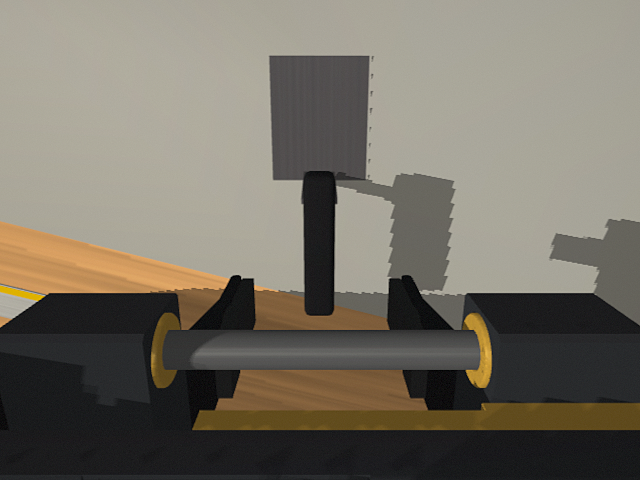

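View pics/top22.png

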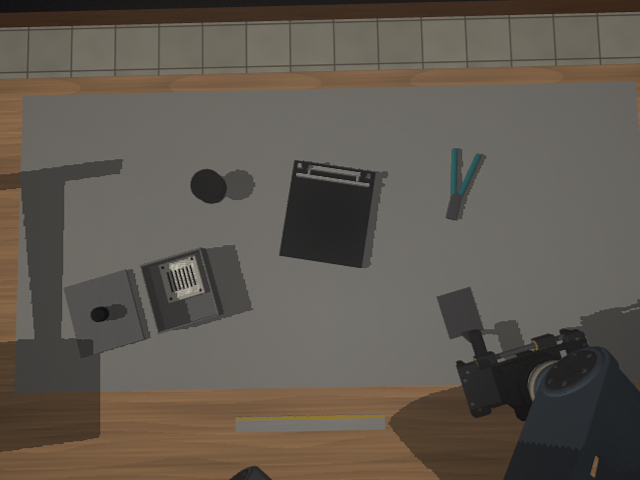

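View pics/s22b.png

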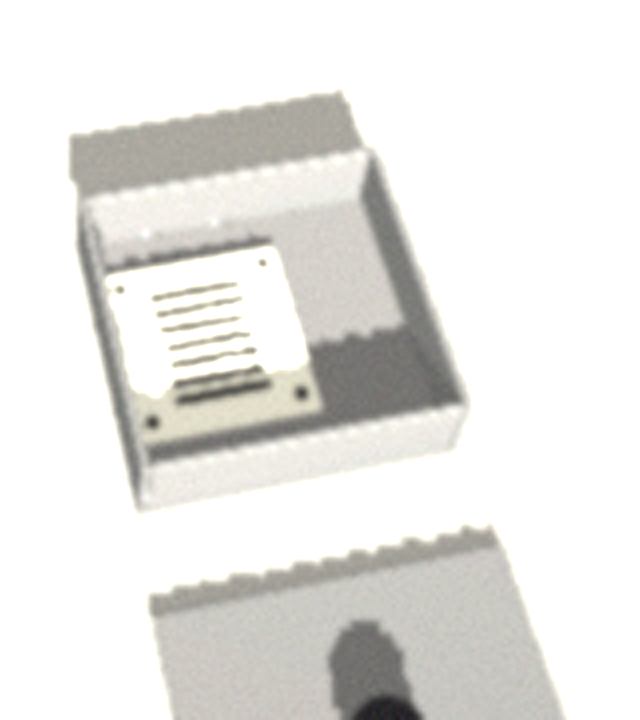

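View pics/s22.png

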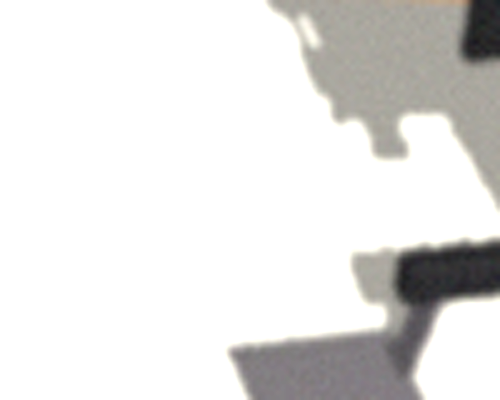

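```bash
python3 - <<'E'
from h import *
c=bot.capture("top");s=bot.capture("side")
crop(c,140,240,230,340,"t23.png",6); crop(s,325,345,405,425,"s23.png",7)
E
```

```text
(no output)
```

View pics/t23.png

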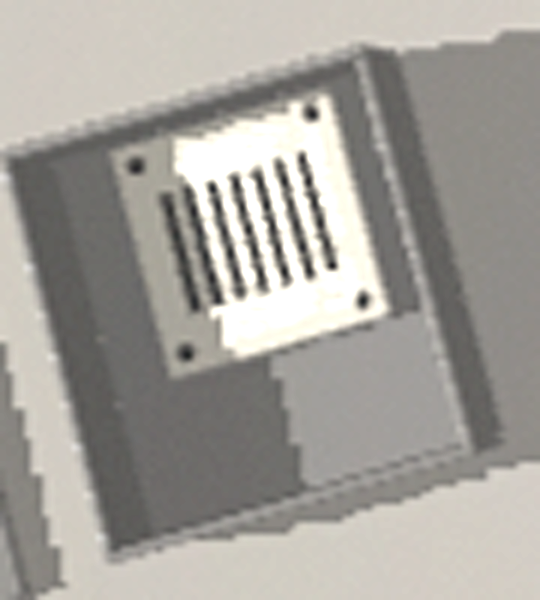

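View pics/s23.png

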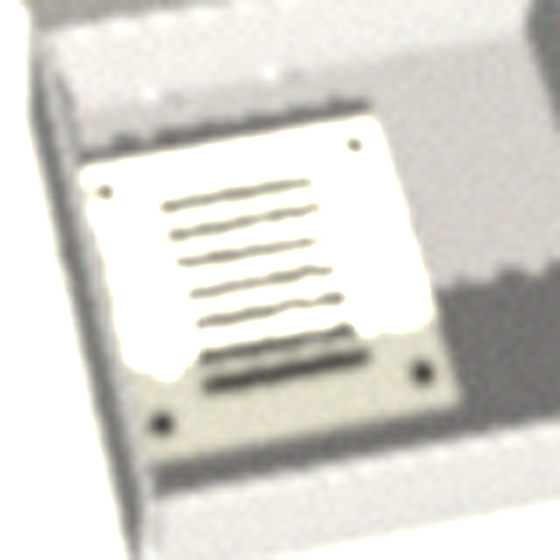

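```bash
python3 - <<'E'
from h import *
c=bot.capture("top");s=bot.capture("side")
T=[(135,165),(311,113),(363,299),(185,352)];S=[(162,424),(104,191),(354,145),(422,373)]
Q=[]
for t,u in zip(T,S):
    o1,d1=ray(c,(140+(t[0]+.5)/6-.5,240+(t[1]+.5)/6-.5));o2,d2=ray(s,(325+(u[0]+.5)/7-.5,345+(u[1]+.5)/7-.5))
    k=np.linalg.lstsq(np.stack([d1,-d2],1),o2-o1,rcond=None)[0];p=(o1+k[0]*d1+o2+k[1]*d2)/2;Q.append(p*1000)
Q=np.array(Q);print(Q.round(1),Q.mean(0).round(1))
d=Q.mean(0)[:2]-[490.5,296.5];print("tub frame",d@[.9636,.2672],d@[-.2672,.9636])
# spatula from wrist: blade width/length on z=.002, handle top
w=bot.capture("wrist")
B=[onz(w,p,.002)[:2]*1000 for p in [(269.5,56),(370,56),(367,180),(273,180)]]
print(np.mean(B,0).round(1),[np.linalg.norm(B[i]-B[i-1]).round(1) for i in range(4)])
H=[onz(w,p,.075)[:2]*1000 for p in [(319,171.5),(319,315)]];print(np.linalg.norm(H[0]-H[1]))
print(np.round(onz(c,(99,314),.035)*1000),bot.read_state()["time_s"])
E
```

```text
[[536.3 344.5  12.9]
 [553.  284.6  12.7]
 [489.4 266.8  12.8]
 [473.  327.   13.1]] [512.9 305.7  12.9]
tub frame 24.060887124308014 2.92062454672834
[ 430.3 -258.2] [np.float64(88.9), np.float64(71.5), np.float64(88.9), np.float64(72.4)]
94.67226158699034
[445. 462.  35.] 38.0167
```

```bash
python3 -c "
from rig import bot
print(bot.hand_in())"
```

```text
the job is handed in; nothing more can be done
None
```

I did every step of the task and handed the job in at about 38 s of the 72 s; the hand-in gives no verdict.

**What I did**
- **Lid:** I lifted it by the knob and laid it on the bench beside the tub, knob up.
- **Scooping the print:** The blade pushed the print up to the fence and then slid under it until the blade itself met the fence. The highest reading on the plate was about 10 N upward on the tool, and about 4 N at the fence. I then lifted the print clear; it did not visibly shift on the blade on the way to the tub.
- **Into the tub:** The arm cannot tilt its tool, so I pressed the blade's front edge against the tub's inner wall. That turned the spatula in the grip by about 32°. I then drew it back so the print slid off onto the floor.
- **Spatula:** I turned it level again by pressing it on the bench, then let it go standing on its blade.

**Last checks**
- **Print:** Its four corner holes all measured 12.7 to 13.1 mm high, so it lies flat and right side up. Its centre is about (24, 3) mm from the tub's centre, within the 35 mm limit.
- **Lid:** It looks flat on the bench, about 170 mm from the tub's centre.
- **Spatula:** It stands well clear of plate, tub and lid. Its blade measured about 89 × 72 mm in the picture against the true 90 × 72 mm. I had no finer check of its tilt than that.
- **Reel and cutters:** They look unmoved in the top view; I did not measure them.
- No check failed. I could not measure contact forces on the print directly, but the fingers stayed clear of it in every picture.

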